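# Unlock and clear the used water-filter cartridges, then fit the rinse tube

## Task

Take the forked tool and, with it alone and never with the fingers, draw back the spring bar of every bay that holds a used filter cartridge until the cartridge pops up. When all have popped up, lift them out into the grey tray; only after that push the plain end of the rinse tube fully home in the collet at the end of the manifold. Finish with the fork standing back in its wooden stand, and leave the glass and the two bottles where they are.

Things in the scene. Friction and masses are not known exactly. Their poses are not given: they have to be found in the camera images.
- manifold: White water-filter manifold, fixed to the table. Origin: centre of the underside of its base plate (150 along x, 235 along y, 12 mm thick). Three square wells (bays) in a row along y, centres at x = -40, y = -75, 0, +75 mm, 44 mm wide inside, walls up to z = 52 mm. A steel spring bar lies on the +x side of each. At the +y end a grey block (top z = 67 mm) has the push-fit collet, open to +y.
- bay0 (a point): Centre of bay 0, at the height (16 mm over the table) of the underside of a locked cartridge. Axes as the manifold's.
- bay1 (a point): Centre of bay 1, at the height (16 mm over the table) of the underside of a locked cartridge. Axes as the manifold's.
- bay2 (a point): Centre of bay 2, at the height (16 mm over the table) of the underside of a locked cartridge. Axes as the manifold's.
- slot0 (a point): Where the fork goes on bar 0: point on the rod's axis, fixed to the manifold, in the middle of the 16 mm of free rod between the guide post (6 mm thick, 26 wide, top z = 46 mm, on the -x side) and the collar at rest (on the +x side). 22 mm of room below the rod's axis. The bar's second post, on the far side of its spring, begins 42 mm to +x of here.
- slot1 (a point): Where the fork goes on bar 1: point on the rod's axis, fixed to the manifold, in the middle of the 16 mm of free rod between the guide post (6 mm thick, 26 wide, top z = 46 mm, on the -x side) and the collar at rest (on the +x side). 22 mm of room below the rod's axis. The bar's second post, on the far side of its spring, begins 42 mm to +x of here.
- slot2 (a point): Where the fork goes on bar 2: point on the rod's axis, fixed to the manifold, in the middle of the 16 mm of free rod between the guide post (6 mm thick, 26 wide, top z = 46 mm, on the -x side) and the collar at rest (on the +x side). 22 mm of room below the rod's axis. The bar's second post, on the far side of its spring, begins 42 mm to +x of here.
- bar0: Spring bar of bay 0: level steel rod 8 mm thick along the manifold's x, axis 35 mm over the table, with one collar 24 mm across and 6 mm thick. Origin: collar centre, at rest 59 mm to +x of the bay's centre. Axes as the manifold's. A spring presses it towards the bay (3 N at rest, 6 N fully back). It slides back 14 mm to +x; about 9 mm frees the cartridge. Springs back when let go.
- bar1: Spring bar of bay 1: level steel rod 8 mm thick along the manifold's x, axis 35 mm over the table, with one collar 24 mm across and 6 mm thick. Origin: collar centre, at rest 59 mm to +x of the bay's centre. Axes as the manifold's. A spring presses it towards the bay (3 N at rest, 6 N fully back). It slides back 14 mm to +x; about 9 mm frees the cartridge. Springs back when let go.
- bar2: Spring bar of bay 2: level steel rod 8 mm thick along the manifold's x, axis 35 mm over the table, with one collar 24 mm across and 6 mm thick. Origin: collar centre, at rest 59 mm to +x of the bay's centre. Axes as the manifold's. A spring presses it towards the bay (3 N at rest, 6 N fully back). It slides back 14 mm to +x; about 9 mm frees the cartridge. Springs back when let go.
- cartridge0: Used cartridge, upright in bay 0 (may be absent): 40 mm square housing 38 high, then round, 38 mm across, to 70 mm. Origin: centre under the housing; z up. A black 35 mm sprung foot comes 22 mm out below it. The bar's tip in a grey eye on its +x face (22 wide, 8 mm out) holds it down. Bar drawn back, it pops up 22 mm and stays up with the bar let go; lift straight up. 0.12 kg.
- cartridge1: Used cartridge, upright in bay 1 (may be absent): 40 mm square housing 38 high, then round, 38 mm across, to 70 mm. Origin: centre under the housing; z up. A black 35 mm sprung foot comes 22 mm out below it. The bar's tip in a grey eye on its +x face (22 wide, 8 mm out) holds it down. Bar drawn back, it pops up 22 mm and stays up with the bar let go; lift straight up. 0.12 kg.
- cartridge2: Used cartridge, upright in bay 2 (may be absent): 40 mm square housing 38 high, then round, 38 mm across, to 70 mm. Origin: centre under the housing; z up. A black 35 mm sprung foot comes 22 mm out below it. The bar's tip in a grey eye on its +x face (22 wide, 8 mm out) holds it down. Bar drawn back, it pops up 22 mm and stays up with the bar let go; lift straight up. 0.12 kg.
- fork: Forked tool standing upright in its stand, tines down. Origin: middle of the two tine ends; z up along the tool, total length 128 mm. Flat steel fork: 6 mm thick along its x, 28 mm wide along its y; gap between the tines 14 mm wide and 26 mm deep, open downwards. Black handle from z = 78 to 128 mm, 16 mm along x and 22 mm along y. 0.12 kg. Symmetrical under a half turn.
- stand: Wooden stand of the fork, fixed to the table. Origin: centre of its underside. Upright pocket open at the top, 13 mm along its x and 36 mm along its y, floor at z = 5 mm, rim at z = 40 mm. The fork stands in it with its axes along the stand's.
- tube: Rigid rinse tube lying on the table along its own y. Origin: middle of the underside of its square grey hand grip (22 x 40 along y x 22 mm high); the tube's axis is at z = 11 mm. White round tube 16 mm thick; its plain end (the one to push in) is at y = -61 mm, a 22 mm wide grey cap closes the other end at y = +72 mm. 0.06 kg.
- tube_tip (a point): Centre of the face of the tube's plain end. Axes as the tube's.
- collet_mouth (a point): Centre of the collet's mouth, on the end face of the manifold inside a white octagonal ring (7 mm proud), 45 mm above the table. The bore runs horizontally from here towards the manifold's -y; 18 mm wide, with a 4 mm chamfer.
- collet_bottom (a point): Centre of the bottom of the collet's bore, 35 mm in from the mouth. The sprung jaws, 12 mm in from the mouth, resist the tube with some 5 to 8 N; past them it goes on to the bottom with friction, and stays.
- tray: Grey open tray, 230 mm along its x, 130 mm along its y, walls 35 mm high and 5 mm thick, loose on the table. Origin: centre of the underside; floor 5 mm thick. 0.5 kg.
- tumbler: Drinking glass, 72 mm across, 110 mm tall; origin at centre of underside. Leave alone.
- pills: Small amber pill bottle, 48 mm across, 85 mm tall; origin at centre of underside. Leave alone.
- vitamins: White vitamin jar, 56 mm across, 105 mm tall; origin at centre of underside. Leave alone.
Not all that is in view belongs to the job. Leave any pink or turquoise look-alike of the tube alone. What is shaped like the cartridge2 but yellow is not meant.

How it is judged:
By the outcome, as a careful person would: the job done as asked, in the order asked, and still so for the second after the job is handed in, with the robot touching nothing.
Of cartridge0, cartridge1, cartridge2 only 2 to 3 are there at a start; the rules pass over those that are not, and their reading is None.
At some moment in a run one of tray, tube may be knocked a few centimetres aside while the robot is not near it.
It also fails if it takes over 210 s, if anything falls off the work surface, if the arm or the gripper's body presses on something with over 40 N, if the wrist force passes 120 N, or if a joint passes its speed limit or range.

## Robot

A 6-joint arm with a two-finger parallel gripper is mounted at the origin on the work surface. World frame = base frame: x ahead of the robot, y to its left, z up, the work surface at z = 0. Lengths are in m, angles in rad, forces in N, time in s.
With the tool pointing down it reaches from about 0.225 to 0.875 m from the base axis. Payload 3.4 kg.
Tool frame: the origin (TCP) lies between the finger pads; the fingertips stand 25 mm ahead of it and the grasp point (between the pads) lies 6 mm ahead of it (manip.tips_ahead is the distance from the TCP to the fingertips, in m); z points along the fingers, x is the direction in which the jaws open and shut, and the axes are right-handed (so a half turn about z gives the same grasp; the last joint's range is limited). The gripper opens to 85 mm and grips with 20 to 120 N. Pads are 22 mm wide; open, the fingers measure 114 mm over their backs; the gripper's body (76 mm by 85 mm) begins 54 mm behind the grasp point. The pads swing forward as they close: fully open they stand 13 mm farther back than shut.
Start: joints at [-1.468, 0.276, 1.505, -0, 1.361, -0.121], TCP at [0.128, -0.561, 0.256] pointing down, gripper open.
Joint ranges: [-2.89, 2.89], [-0.75, 2.08], [0.22, 2.7], [-1.18, 4.32], [0.11, 2.71], [-2.7, 2.7]. Speed limits (rad/s): [2.57, 2.57, 3.14, 3.14, 3.14, 3.14].

## Interface

Orientations are given as a unit quaternion [w, x, y, z].
In Python, from rig import manip gives the robot as it stands. The module is installed in compiled form; this text tells all that it offers.
- The arm moves only by the tool send_rows, never from a script. Its argument "plan" is a list of rows, each an object with "linear": the shift along the tool's x, y, z in m, a list of three; "delta_rot": the turn, a rotation vector about the tool's x, y, z in degrees, a list of three; "fingers": the finger opening in m, from 0 to 0.0854. A call has 1 to 12 rows; each row shifts and turns the pose as measured when the row begins, along the tool's axes as they then stand; what a row does not reach is not made up. A row lasts 1/12 s, in which the tool goes at most 41.7 mm and 7.16 degrees, less where a joint would pass 70% of its speed; a pose out of reach is approached as far as the arm can. A call with a gripper value outside its range is refused whole. The fingers move at their own pace and stop on an object; "force" is the grip in N (left out, the last holds). Time passes only in rows, so rows that do not move let the fingers close. It gives the time, the measured TCP pose, the force and the opening at its end, in the units of the state.
- manip.get_state(): the state, without advancing time (a new reading comes with each control period).
- manip.get_image(name): name is "scene" or "top"; returns the picture (384x512x3 uint8, red, green, blue); there is no depth.
- manip.camera_info(name): a dict with "K" (3x3 intrinsics, pixels), "rvec" (rotation vector, rad) and "tvec" (3), from world to camera coordinates, as OpenCV has them. Camera axes: x right, y down, z forward; pixel columns grow to the right and rows downward; lengths in m; the calibration is good to about 2 mm. A picture is of the moment at which its call begins. camera_info takes no time and is no camera call.
- manip.sign_off(): hands the job in, once; it reports no verdict.
Trained networks look in the newest picture that a camera, given by its name, has taken for a name from the list of things; names that differ only in an ending like _2 or _b are one class to them, and where a whole thing is asked for, a point or a joint stands for the part that bears it (a point fixed in the world has none). Each returns a list of dicts, best first, with "p" (0 to 1); they miss things now and then, are a little off and sometimes report something else, mostly with a low value. They report only what shows in the picture. A call takes as long as a camera call. They do not tell look-alikes from the thing itself.
- manip.find_in(thing, camera): "extent" ([left, top, right, bottom] in pixels, round what is visible of it).
- manip.masks_of(thing, camera): "pixels" (384x512 bool, what is visible of it) and "extent" ([left, top, right, bottom] in pixels, round what is visible of it).
The state is a dict: "clock": time; "qpos": joint angles; "qd": joint speeds; "effort": joint torques, N m; "position": TCP position; "ee_rot": TCP orientation; "contact_force": force on the tool from outside, world axes, zero at the start; "moment": the same for the moment, N m; "width": finger opening in m.
Only numpy, scipy, OpenCV 4.12 (cv2) and the standard library are available. Lean on these libraries where they do the work, as an engineer would, in place of code of your own. Each camera call takes 0.05 s, during which the arm holds its last target. There are 200 camera calls.

## Working session

There is one attempt and no reset: what is moved stays moved. The work goes in short steps, Python scripts to look and compute and a tool call to move; the robot and the scene stay as the last step left them, time stands still between calls to the robot, and variables do not carry over. Pictures are saved under pics/ and viewed, about 12 in all and at most 16, crops included, and the job is handed in when it is done.

Besides the shell and the picture viewer there is one more tool, called after "Request:" by a JSON object that holds its "op" and its "data". send_rows: Moves the arm, as the interface text tells. Its arguments: {"type":"object","properties":{"plan":{"type":"array","items":{"type":"object","properties":{"linear":{"type":"array","items":{"type":"number"}},"delta_rot":{"type":"array","items":{"type":"number"}},"fingers":{"type":"number"}}}},"force":{"type":"number"}},"required":["plan"]}

```bash
mkdir -p pics
cat > h.py <<'E'
import numpy as np, cv2
from rig import manip
def cam(n):
    c=manip.camera_info(n); return np.array(c["K"],float),np.array(c["rvec"],float).reshape(3),np.array(c["tvec"],float).reshape(3)
def proj(n,P):
    K,r,t=cam(n); return cv2.projectPoints(np.atleast_2d(np.array(P,float)),r,t,K,None)[0][:,0]
def unproj(n,uv,z):
    K,r,t=cam(n); R=cv2.Rodrigues(r)[0]; uv=np.atleast_2d(uv)
    d=np.c_[uv,np.ones(len(uv))]@np.linalg.inv(K).T@R; C=-R.T@t
    return C+d*((z-C[2])/d[:,2])[:,None]
def snap(n,f,crop=None,s=1):
    im=manip.get_image(n)[...,::-1].copy()
    if crop: im=im[crop[1]:crop[3],crop[0]:crop[2]]
    cv2.imwrite("pics/"+f,cv2.resize(im,None,fx=s,fy=s,interpolation=cv2.INTER_CUBIC)); return im
def st():
    s=manip.get_state(); print({k:np.round(s[k],4).tolist() for k in ("clock","qpos","position","ee_rot","contact_force","width")})
E
python3 - <<'E'
from h import *
a=manip.get_image("scene");b=manip.get_image("top")
cv2.imwrite("pics/a.png",cv2.resize(a[...,::-1],None,fx=1.5,fy=1.5)); cv2.imwrite("pics/b.png",cv2.resize(b[...,::-1],None,fx=1.5,fy=1.5))
np.save("a.npy",a);np.save("b.npy",b)
for n in("scene","top"):
    K,r,t=cam(n);print(n,K.round(1).tolist(),(-cv2.Rodrigues(r)[0].T@t).round(3))
for th in["manifold","cartridge0","bar0","fork","stand","tube","tray"]:
    print(th,[(round(d["p"],2),np.round(d["extent"]).tolist()) for d in manip.find_in(th,"top")])
st()
E
```

```text
scene [[424.3, 0.0, 252.4], [0.0, 424.3, 188.1], [0.0, 0.0, 1.0]] [ 1.358 -0.244  0.606]
top [[367.1, 0.0, 253.3], [0.0, 367.1, 191.4], [0.0, 0.0, 1.0]] [0.392 0.02  1.043]
manifold [(0.93, [222.0, 165.0, 326.0, 227.0])]
cartridge0 [(0.75, [305.0, 202.0, 323.0, 216.0]), (0.75, [218.0, 253.0, 235.0, 268.0]), (0.73, [259.0, 246.0, 278.0, 264.0]), (0.69, [251.0, 206.0, 263.0, 226.0]), (0.63, [279.0, 203.0, 289.0, 222.0])]
bar0 [(0.67, [277.0, 161.0, 282.0, 200.0]), (0.54, [249.0, 167.0, 255.0, 197.0]), (0.46, [304.0, 163.0, 314.0, 195.0]), (0.31, [250.0, 205.0, 265.0, 223.0]), (0.29, [220.0, 160.0, 326.0, 233.0])]
fork []
stand [(0.64, [97.0, 185.0, 128.0, 210.0]), (0.17, [223.0, 167.0, 324.0, 232.0])]
tube [(0.87, [146.0, 210.0, 189.0, 233.0]), (0.81, [154.0, 249.0, 173.0, 291.0]), (0.73, [145.0, 153.0, 184.0, 184.0])]
tray [(0.6, [363.0, 158.0, 427.0, 248.0])]
{'clock': 0.45, 'qpos': [-1.468, 0.2759, 1.5049, 0.0, 1.3607, -0.121], 'position': [0.1276, -0.5607, 0.2563], 'ee_rot': [0.0, 0.7817, -0.6237, 0.0], 'contact_force': [0.0992, -0.5535, 0.0953], 'width': 0.0853}
```

View pics/a.png

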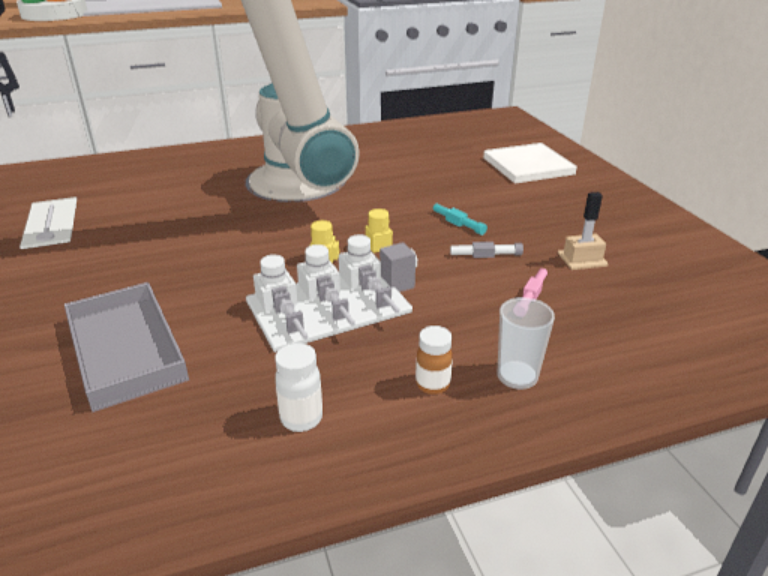

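View pics/b.png

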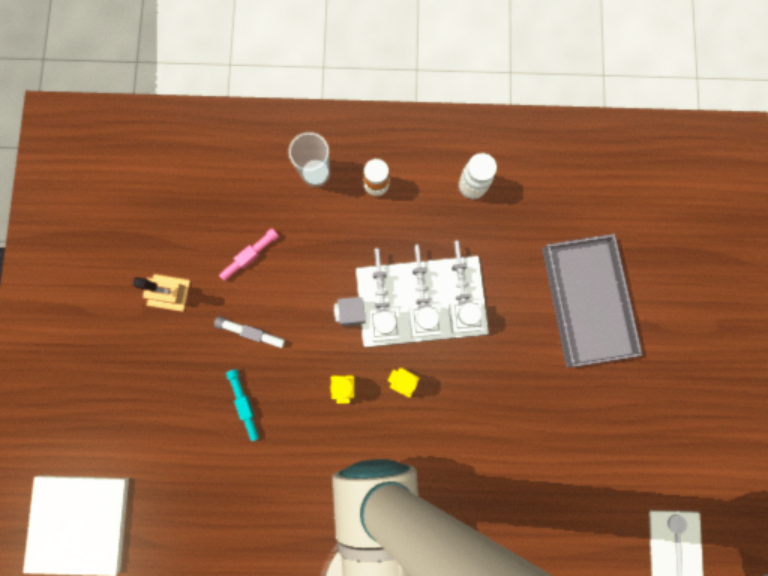

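All three bays are occupied (top/1.5 px: white caps at (385,321), (427,317), (469,313)). There are three tube-like things: the grey/white one at (250,332), pink at (248,254) and turquoise at (242,405). The grey/white one fits the description. Next I'll look at enlarged crops.

Run:
```python
from h import *
a=np.load("a.npy")[...,::-1];b=np.load("b.npy")[...,::-1]
cv2.imwrite("pics/c.png",cv2.resize(b[155:240,215:335],None,fx=6.5,fy=6.5,interpolation=cv2.INTER_CUBIC))
t=cv2.resize(b[175:240,80:200],None,fx=6,fy=6,interpolation=cv2.INTER_CUBIC)
cv2.imwrite("pics/d.png",t)
for n in("top","scene"):
  manip.get_image(n)
  for th in["tube","fork","stand","manifold","tray"]:
    for d in manip.masks_of(th,n)[:3]:
        m=d["pixels"]; r=cv2.minAreaRect(np.argwhere(m)[:,::-1].astype(np.float32))
        print(n,th,round(d["p"],2),np.round(d["extent"]).tolist(),np.round(r[0],1),np.round(r[1],1),round(r[2],1))
```

```text
top tube 0.85 [145.0, 208.0, 191.0, 234.0] [166.2 221.4] [48.1  7.6] 18.4
top tube 0.79 [146.0, 153.0, 186.0, 187.0] [165.  169.5] [10.6 46. ] 45.0
top tube 0.73 [153.0, 249.0, 174.0, 295.0] [162.  269.9] [48.9  9.8] 73.5
top fork 0.71 [145.0, 215.0, 189.0, 230.0] [165.8 221.5] [46.8  7.3] 18.4
top stand 0.88 [98.0, 185.0, 130.0, 209.0] [110.5 194.7] [28.8 20.9] 9.5
top stand 0.73 [224.0, 169.0, 324.0, 233.0] [272.1 198.4] [ 59.1 100.4] 83.4
top manifold 0.57 [224.0, 164.0, 324.0, 232.0] [272.9 195.8] [ 64.6 101.5] 85.1
top manifold 0.31 [147.0, 209.0, 187.0, 233.0] [165.9 221.4] [46.8  7.3] 19.1
top tray 0.92 [363.0, 157.0, 429.0, 248.0] [394.1 200.2] [84.8 51. ] 78.1
top tray 0.16 [144.0, 211.0, 192.0, 230.0] [166.2 221.5] [48.1  8.5] 15.5
scene tube 0.77 [352.0, 179.0, 364.0, 199.0] [356.9 189.2] [ 9.8 21.9] 26.6
scene tube 0.58 [288.0, 136.0, 324.0, 152.0] [306. 146.] [35.8  8.9] 26.6
scene tube 0.54 [300.0, 160.0, 350.0, 173.0] [324.  166.5] [11. 48.] 90.0
scene fork 0.6 [388.0, 128.0, 400.0, 161.0] [392.9 144.6] [ 9.7 33.2] 14.0
scene fork 0.48 [168.0, 164.0, 278.0, 238.0] [223.7 195.8] [ 52.6 116.3] 73.4
scene stand 0.76 [372.0, 159.0, 404.0, 180.0] [388. 168.] [20. 30.] 90.0
scene stand 0.36 [166.0, 161.0, 279.0, 235.0] [223.4 197.3] [ 52.9 116.6] 76.4
scene stand 0.2 [332.0, 196.0, 370.0, 259.0] [345.8 228.4] [36.8 59.4] 15.8
scene manifold 0.77 [163.0, 160.0, 278.0, 236.0] [223.2 197.1] [ 52.9 116.9] 76.2
scene tray 0.91 [41.0, 191.0, 127.0, 276.0] [ 83.  228.9] [73.4 69.1] 72.6
```

View pics/c.png

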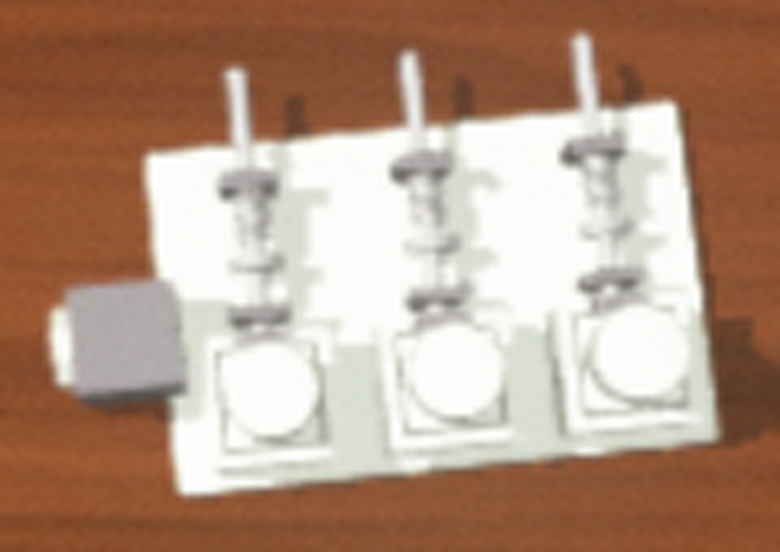

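View pics/d.png

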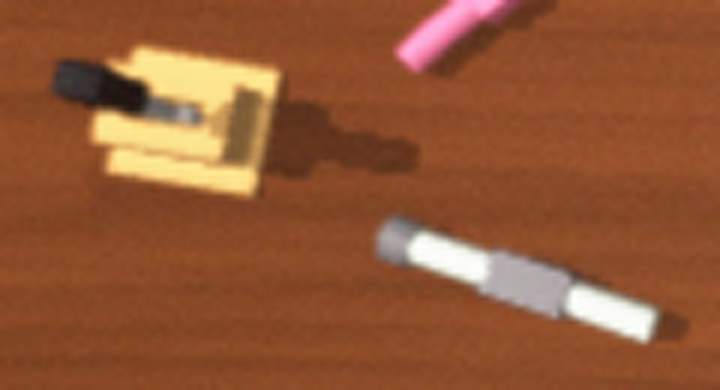

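Tube: the grey cap is at top px (145,214) and the plain white end at (189,228), with a grey grip. It isn't pink or turquoise, so it's the right one. The stand's pocket is long roughly along world x. Next I'll compute poses.

Run:
```python
from h import *
from scipy.optimize import least_squares
f=lambda p,o,s:np.array(o)+(np.array(p)+.5)/s-.5
def fit(obs,x0):
    def res(x):
        c,s=np.cos(x[2]),np.sin(x[2]);R=np.array([[c,-s,0],[s,c,0],[0,0,1]])
        return np.concatenate([(proj(n,np.array(L)@R.T+[x[0],x[1],0])-uv).ravel() for n,L,uv in obs])
    r=least_squares(res,x0,loss="soft_l1"); return r.x,r.fun.reshape(-1,2)
Lc=[[.075,.1175,.012],[.075,-.1175,.012],[-.075,-.1175,.012],[-.075,.1175,.012]]
Lb=[[-.04,.075,.086],[-.04,0,.086],[-.04,-.075,.086],[.019,.075,.035],[.019,0,.035],[.019,-.075,.035]]
top=f([[147,155],[677,102],[718,440],[180,494]],[215,155],6.5)
tb=f([[270,390],[457,370],[641,351],[255,258],[432,243],[606,229]],[215,155],6.5)
np.set_printoptions(precision=4,suppress=True)
for o in([("top",Lc,top)],[("top",Lc,top),("top",Lb,tb)]):
    x,r=fit(o,[.36,0,0]);print(x,r.round(1).tolist())
# scene: caps
sc=(np.array([[359,243],[317,254],[272,265]])+.5)/1.5-.5
x2,r=fit([("scene",[[-.04,.075,.086],[-.04,0,.086],[-.04,-.075,.086]],sc)],x);print("scene",x2,r.round(1).tolist())
# stand
s=f([[280,72],[257,195],[107,172],[135,48]],[80,175],6); print("stand base",unproj("top",s,.005), )
p=f([[242,125]],[80,175],6);print("pocket~",unproj("top",p,.04))
# tube
t=f([[655,325],[392,241],[526,284]],[80,175],6);print("tube",unproj("top",t,.011),unproj("top",t[2:],.022))
for q in([388,128],[393.,144]): pass
y=np.array([[593,195],[586,240]])/1.5; print("fork top scene",unproj("scene",y[:1],.133),unproj("scene",y[1:],.045))
print("tray",unproj("top",[[394.1,200.2]],.03))
b=f([[75,82]],[80,175],6);print("fork top top",unproj("top",b,.133))
```

```text
[ 0.519  -0.0571  0.1268] [[-0.2, -0.2], [0.0, -0.1], [0.4, 0.1], [-0.2, 0.2]]
[ 0.5195 -0.0572  0.1254] [[-0.1, -0.5], [0.1, -0.2], [0.4, 0.0], [-0.2, -0.0], [0.1, -0.1], [-0.1, 0.1], [0.1, 0.2], [0.1, 0.5], [-0.2, 0.2], [-0.2, -0.3]]
scene [ 0.5313 -0.0584  0.1499] [[0.0, 0.1], [-0.1, -0.1], [0.1, 0.1]]
stand base [[0.5467 0.3851 0.005 ]
 [0.4876 0.3915 0.005 ]
 [0.4966 0.4632 0.005 ]
 [0.5564 0.4551 0.005 ]]
pocket~ [[0.5164 0.3884 0.04  ]]
tube [[0.4314 0.1992 0.011 ]
 [0.4672 0.3244 0.011 ]
 [0.4488 0.2605 0.011 ]] [[0.4482 0.2579 0.022 ]]
fork top scene [[0.5307 0.4139 0.133 ]] [[0.5321 0.4169 0.045 ]]
tray [[ 0.5251 -0.3707  0.03  ]]
fork top top [[0.5211 0.4253 0.133 ]]
```

Run:
```python
from h import *
a=np.load("a.npy")[...,::-1]
cv2.imwrite("pics/e.png",cv2.resize(a[120:185,345:425],None,fx=7,fy=7,interpolation=cv2.INTER_CUBIC))
# overlay-predicted px in crop for fork hypothesis
for yaw in(-7,):
  c,s=np.cos(np.radians(yaw)),np.sin(np.radians(yaw))
  for L in([0,.014,.08],[0,-.014,.08],[.008,.011,.133],[.008,-.011,.133]):
    P=[.5225+c*L[0]-s*L[1],.424+s*L[0]+c*L[1],L[2]]
    print(((proj("scene",P)[0]-[345,120])*7).round(), ((proj("top",P)[0]-[80,175])*6).round())
```

```text
[371. 181.] [96. 90.]
[303. 188.] [159.  99.]
[401.  64.] [54. 54.]
[345.  69.] [106.  61.]
```

View pics/e.png

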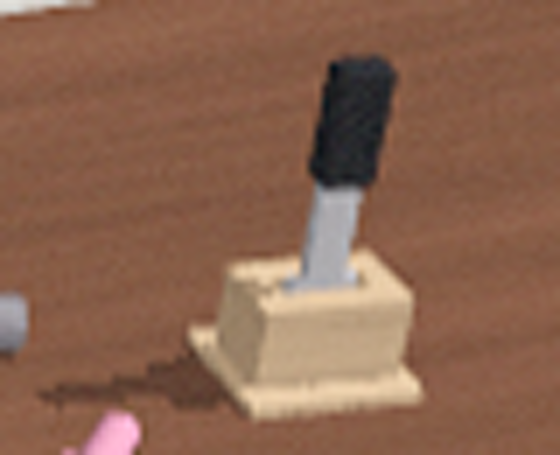

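```bash
cat >> h.py <<'E'
from scipy.spatial.transform import Rotation as Ro
def rot():
    q=manip.get_state()["ee_rot"]; return Ro.from_quat([q[1],q[2],q[3],q[0]]).as_matrix()
def go(x,y,z,yaw,step=.04):
    """target TCP + yaw(deg) of tool x, pointing down; prints tool rotvec and tool-frame shift after the turn"""
    s=manip.get_state(); p=np.array(s["position"]); R=rot(); c,sn=np.cos(np.radians(yaw)),np.sin(np.radians(yaw))
    T=np.array([[c,sn,0],[sn,-c,0],[0,0,-1.]])
    rv=np.degrees(Ro.from_matrix(R.T@T).as_rotvec()); d=T.T@(np.array([x,y,z])-p); n=int(np.ceil(np.linalg.norm(d)/step))
    print("at",p.round(4),"turn",rv.round(2),"shift_mm",(d*1e3).round(1),"n",n,"per row",(d*1e3/max(n,1)).round(1),"| t",round(s["clock"],1),"F",np.round(s["contact_force"],1),"w",round(s["width"],4))
E
python3 -c "
from h import *
go(.5225,.422,.256,-7)"
```

```text
at [ 0.1276 -0.5607  0.2563] turn [  0.    -0.   -70.18] shift_mm [ 2.7220e+02 -1.0235e+03  3.0000e-01] n 27 per row [ 10.1 -37.9   0. ] | t 1.1 F [-0.6  0.4  0. ] w 0.0854
```

Request:
{"op": "send_rows", "data": {"plan": [{"linear":[0,0,0],"delta_rot":[0,0,-7],"fingers":0.085},{"linear":[0,0,0],"delta_rot":[0,0,-7],"fingers":0.085},{"linear":[0,0,0],"delta_rot":[0,0,-7],"fingers":0.085},{"linear":[0,0,0],"delta_rot":[0,0,-7],"fingers":0.085},{"linear":[0,0,0],"delta_rot":[0,0,-7],"fingers":0.06},{"linear":[0,0,0],"delta_rot":[0,0,-7],"fingers":0.06},{"linear":[0,0,0],"delta_rot":[0,0,-7],"fingers":0.06},{"linear":[0,0,0],"delta_rot":[0,0,-7],"fingers":0.06},{"linear":[0,0,0],"delta_rot":[0,0,-7],"fingers":0.06},{"linear":[0,0,0],"delta_rot":[0,0,-7],"fingers":0.06}]}}

```text
clock: 1.88
position: [0.1276, -0.5607, 0.2564]
ee_rot: [0.0, 0.999, -0.047, 0.0]
contact_force: [0.2, -0.6, -0.4]
width: 0.0602
```

Request:
{"op": "send_rows", "data": {"plan": [{"linear":[0.0101,-0.0379,0],"fingers":0.06},{"linear":[0.0101,-0.0379,0],"fingers":0.06},{"linear":[0.0101,-0.0379,0],"fingers":0.06},{"linear":[0.0101,-0.0379,0],"fingers":0.06},{"linear":[0.0101,-0.0379,0],"fingers":0.06},{"linear":[0.0101,-0.0379,0],"fingers":0.06},{"linear":[0.0101,-0.0379,0],"fingers":0.06},{"linear":[0.0101,-0.0379,0],"fingers":0.06},{"linear":[0.0101,-0.0379,0],"fingers":0.06},{"linear":[0.0101,-0.0379,0],"fingers":0.06},{"linear":[0.0101,-0.0379,0],"fingers":0.06},{"linear":[0.0101,-0.0379,0],"fingers":0.06}]}}

```text
$.plan[0]: bad value
```

Request:
{"op": "send_rows", "data": {"plan": [{"linear":[0.0101,-0.0379,0],"fingers":0.06},{"linear":[0.0101,-0.0379,0],"fingers":0.06},{"linear":[0.0101,-0.0379,0],"fingers":0.06},{"linear":[0.0101,-0.0379,0],"fingers":0.06},{"linear":[0.0101,-0.0379,0],"fingers":0.06},{"linear":[0.0101,-0.0379,0],"fingers":0.06},{"linear":[0.0101,-0.0379,0],"fingers":0.06},{"linear":[0.0101,-0.0379,0],"fingers":0.06},{"linear":[0.0101,-0.0379,0],"fingers":0.06},{"linear":[0.0101,-0.0379,0],"fingers":0.06},{"linear":[0.0101,-0.0379,0],"fingers":0.06},{"linear":[0.0101,-0.0379,0],"fingers":0.06}]}}

```text
$.plan[0]: bad value
```

```bash
python3 -c "
from h import *
go(.5225,.422,.256,-7)"
```

```text
at [ 0.1276 -0.5607  0.2564] turn [ 0.01 -0.    1.58] shift_mm [ 2.7220e+02 -1.0235e+03  4.0000e-01] n 27 per row [ 10.1 -37.9   0. ] | t 1.9 F [ 0.2 -0.6 -0.4] w 0.0602
```

Request:
{"op": "send_rows", "data": {"plan": [{"linear":[0.0101,-0.0379,0],"delta_rot":[0,0,1.5],"fingers":0.06},{"linear":[0.0101,-0.0379,0],"delta_rot":[0,0,0],"fingers":0.06},{"linear":[0.0101,-0.0379,0],"delta_rot":[0,0,0],"fingers":0.06},{"linear":[0.0101,-0.0379,0],"delta_rot":[0,0,0],"fingers":0.06},{"linear":[0.0101,-0.0379,0],"delta_rot":[0,0,0],"fingers":0.06},{"linear":[0.0101,-0.0379,0],"delta_rot":[0,0,0],"fingers":0.06},{"linear":[0.0101,-0.0379,0],"delta_rot":[0,0,0],"fingers":0.06},{"linear":[0.0101,-0.0379,0],"delta_rot":[0,0,0],"fingers":0.06},{"linear":[0.0101,-0.0379,0],"delta_rot":[0,0,0],"fingers":0.06},{"linear":[0.0101,-0.0379,0],"delta_rot":[0,0,0],"fingers":0.06},{"linear":[0.0101,-0.0379,0],"delta_rot":[0,0,0],"fingers":0.06},{"linear":[0.0101,-0.0379,0],"delta_rot":[0,0,0],"fingers":0.06}]}}

```text
clock: 2.88
position: [0.3041, -0.1146, 0.2531]
ee_rot: [0.004, 0.998, -0.067, 0.003]
contact_force: [1.1, 0.1, -0.6]
width: 0.0599
```

Request:
{"op": "send_rows", "data": {"plan": [{"linear":[0.0101,-0.0379,0],"delta_rot":[0,0,0],"fingers":0.06},{"linear":[0.0101,-0.0379,0],"delta_rot":[0,0,0],"fingers":0.06},{"linear":[0.0101,-0.0379,0],"delta_rot":[0,0,0],"fingers":0.06},{"linear":[0.0101,-0.0379,0],"delta_rot":[0,0,0],"fingers":0.06},{"linear":[0.0101,-0.0379,0],"delta_rot":[0,0,0],"fingers":0.06},{"linear":[0.0101,-0.0379,0],"delta_rot":[0,0,0],"fingers":0.06},{"linear":[0.0101,-0.0379,0],"delta_rot":[0,0,0],"fingers":0.06},{"linear":[0.0101,-0.0379,0],"delta_rot":[0,0,0],"fingers":0.06},{"linear":[0.0101,-0.0379,0],"delta_rot":[0,0,0],"fingers":0.06},{"linear":[0.0101,-0.0379,0],"delta_rot":[0,0,0],"fingers":0.06},{"linear":[0.0101,-0.0379,0],"delta_rot":[0,0,0],"fingers":0.06},{"linear":[0.0101,-0.0379,0],"delta_rot":[0,0,0],"fingers":0.06}]}}

```text
clock: 3.88
position: [0.4869, 0.3466, 0.2544]
ee_rot: [0.006, 0.998, -0.064, 0.011]
contact_force: [0.2, -0.3, -0.3]
width: 0.0601
```

```bash
python3 -c "
from h import *
go(.5225,.422,.2,-7)"
```

```text
at [0.4869 0.3466 0.2544] turn [ 0.57 -1.24 -0.32] shift_mm [ 26.1 -79.2  54.4] n 3 per row [  8.7 -26.4  18.1] | t 3.9 F [ 0.2 -0.3 -0.3] w 0.0601
```

Request:
{"op": "send_rows", "data": {"plan": [{"linear":[0.0087,-0.0264,0.018],"delta_rot":[0.57,-1.24,-0.3],"fingers":0.06},{"linear":[0.0087,-0.0264,0.018],"delta_rot":[0,0,0],"fingers":0.06},{"linear":[0.0087,-0.0264,0.018],"delta_rot":[0,0,0],"fingers":0.06},{"linear":[0,0,0],"delta_rot":[0,0,0],"fingers":0.06},{"linear":[0,0,0],"delta_rot":[0,0,0],"fingers":0.06}]}}

```text
clock: 4.3
position: [0.5274, 0.4363, 0.1969]
ee_rot: [-0.003, 0.998, -0.057, 0.002]
contact_force: [-0.3, 0.2, 0.6]
width: 0.0599
```

```bash
python3 -c "
from h import *
go(.5225,.422,.123,-7)
a=manip.get_image('scene')[...,::-1];b=manip.get_image('top')[...,::-1]
i=cv2.resize(a[90:185,345:445],None,fx=4,fy=4,interpolation=2);j=cv2.resize(b[150:245,70:170],None,fx=4,fy=4,interpolation=2)
cv2.imwrite('pics/f.png',np.hstack([i,j]))"
```

```text
at [0.5274 0.4363 0.1969] turn [-0.38 -0.18  0.45] shift_mm [-3.2 14.8 73.9] n 2 per row [-1.6  7.4 36.9] | t 4.3 F [-0.3  0.2  0.6] w 0.0599
```

View pics/f.png

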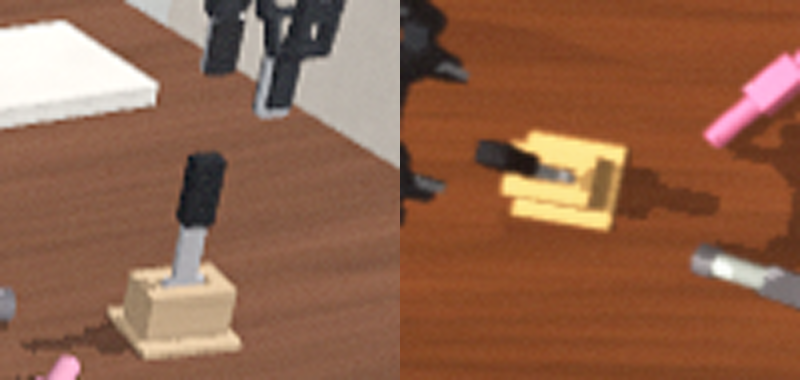

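```bash
python3 -c "
from h import *
for P in([.5274-.03,.4363,.174],[.5274+.03,.4363-.003,.174],[.5225,.422,.133]):
  print(((proj('scene',P)[0]-[345,90])*4).round(), ((proj('top',P)[0]-[70,150])*4).round()+[400,0])"
```

```text
[213.  76.] [437. 181.]
[265. 113.] [451.  83.]
[205. 153.] [494. 151.]
```

Request:
{"op": "send_rows", "data": {"plan": [{"linear":[-0.003,0.015,0],"delta_rot":[0,0,0.4],"fingers":0.06},{"linear":[0,0,0],"delta_rot":[0,0,0],"fingers":0.06}]}}

```text
clock: 4.57
position: [0.5219, 0.419, 0.1987]
ee_rot: [-0.003, 0.998, -0.061, 0.002]
contact_force: [1.3, 0.3, 0.2]
width: 0.0599
```

```bash
python3 -c "
from h import *
go(.5225,.421,.123,-7)"
```

```text
at [0.5219 0.419  0.1987] turn [-0.38 -0.23 -0.05] shift_mm [ 0.4 -2.1 75.7] n 2 per row [ 0.2 -1.  37.9] | t 4.6 F [1.3 0.3 0.2] w 0.0599
```

Request:
{"op": "send_rows", "data": {"plan": [{"linear":[0,-0.002,0.019],"delta_rot":[-0.4,-0.2,0],"fingers":0.06},{"linear":[0,0,0.019],"delta_rot":[0,0,0],"fingers":0.06},{"linear":[0,0,0.019],"delta_rot":[0,0,0],"fingers":0.06},{"linear":[0,0,0.016],"delta_rot":[0,0,0],"fingers":0.06},{"linear":[0,0,0],"delta_rot":[0,0,0],"fingers":0.06},{"linear":[0,0,0],"delta_rot":[0,0,0],"fingers":0.06}]}}

```text
clock: 5.07
position: [0.5254, 0.419, 0.135]
ee_rot: [-0.005, 0.998, -0.065, 0.007]
contact_force: [0.3, 0.4, 0.5]
width: 0.0597
```

```bash
python3 -c "
from h import *
go(.5225,.421,.123,-7)"
```

```text
at [0.5254 0.419  0.135 ] turn [-0.66 -0.79 -0.41] shift_mm [-3.1 -1.6 12. ] n 1 per row [-3.1 -1.6 12. ] | t 5.1 F [0.3 0.4 0.5] w 0.0597
```

Request:
{"op": "send_rows", "data": {"plan": [{"linear":[-0.003,-0.002,0.01],"delta_rot":[-0.7,-0.8,-0.4],"fingers":0.06},{"linear":[0,0,0],"delta_rot":[0,0,0],"fingers":0.06}]}}

```text
clock: 5.23
position: [0.5236, 0.4215, 0.1275]
ee_rot: [-0.001, 0.998, -0.061, 0.001]
contact_force: [-0.8, 0.1, -0.8]
width: 0.0599
```

```bash
python3 -c "
from h import *
go(.5225,.421,.123,-7)"
```

```text
at [0.5236 0.4215 0.1275] turn [-0.08 -0.1  -0.04] shift_mm [-1.   0.6  4.5] n 1 per row [-1.   0.6  4.5] | t 5.2 F [-0.8  0.1 -0.8] w 0.0599
```

Request:
{"op": "send_rows", "data": {"force": 40, "plan": [{"linear":[-0.001,0,0.003],"delta_rot":[0,0,0],"fingers":0.04},{"linear":[0,0,0],"delta_rot":[0,0,0],"fingers":0.02},{"linear":[0,0,0],"delta_rot":[0,0,0],"fingers":0.0},{"linear":[0,0,0],"delta_rot":[0,0,0],"fingers":0.0},{"linear":[0,0,0],"delta_rot":[0,0,0],"fingers":0.0},{"linear":[0,0,0],"delta_rot":[0,0,0],"fingers":0.0},{"linear":[0,0,0],"delta_rot":[0,0,0],"fingers":0.0},{"linear":[0,0,0],"delta_rot":[0,0,0],"fingers":0.0}]}}

```text
clock: 5.9
position: [0.5236, 0.4228, 0.1269]
ee_rot: [-0.002, 0.998, -0.061, 0.003]
contact_force: [-0.0, 0.3, 0.1]
width: 0.0155
```

```bash
python3 -c "
from h import *
go(.5225,.421,.19,-7)"
```

```text
at [0.5236 0.4228 0.1269] turn [-0.23 -0.29 -0.01] shift_mm [ -0.8   2.  -63.1] n 2 per row [ -0.4   1.  -31.5] | t 5.9 F [-0.   0.3  0.1] w 0.0155
```

Request:
{"op": "send_rows", "data": {"plan": [{"linear":[0,0,-0.015],"delta_rot":[0,0,0],"fingers":0.0},{"linear":[0,0,-0.035],"delta_rot":[0,0,0],"fingers":0.0},{"linear":[0,0,-0.035],"delta_rot":[0,0,0],"fingers":0.0},{"linear":[0,0,-0.035],"delta_rot":[0,0,0],"fingers":0.0},{"linear":[0,0,-0.015],"delta_rot":[0,0,0],"fingers":0.0},{"linear":[0,0,0],"delta_rot":[0,0,0],"fingers":0.0}]}}

```text
clock: 6.4
position: [0.5212, 0.4213, 0.2627]
ee_rot: [0.001, 0.998, -0.061, -0.002]
contact_force: [0.7, 0.3, -1.5]
width: 0.0155
```

```bash
cat >> h.py <<'E'
M=[.5193,-.0572,.126]
def mw(x,y):
    c,s=np.cos(M[2]),np.sin(M[2]); return M[0]+c*x-s*y, M[1]+s*x+c*y
E
python3 -c "
from h import *
x,y=mw(.008,.075);print(x,y)
go(x,y,.25,7.2)"
```

```text
0.5178115648301137 0.01821077217974263
at [0.5212 0.4213 0.2627] turn [  0.12   0.2  -14.22] shift_mm [-53.9 399.5  12.7] n 11 per row [-4.9 36.3  1.2] | t 6.4 F [ 0.7  0.3 -1.5] w 0.0155
```

Request:
{"op": "send_rows", "data": {"plan": [{"linear":[0,0,0],"delta_rot":[0,0,-7],"fingers":0.0},{"linear":[0,0,0],"delta_rot":[0,0,-7],"fingers":0.0},{"linear":[-0.0049,0.0363,0],"delta_rot":[0,0,0],"fingers":0.0},{"linear":[-0.0049,0.0363,0],"delta_rot":[0,0,0],"fingers":0.0},{"linear":[-0.0049,0.0363,0],"delta_rot":[0,0,0],"fingers":0.0},{"linear":[-0.0049,0.0363,0],"delta_rot":[0,0,0],"fingers":0.0},{"linear":[-0.0049,0.0363,0],"delta_rot":[0,0,0],"fingers":0.0},{"linear":[-0.0049,0.0363,0],"delta_rot":[0,0,0],"fingers":0.0},{"linear":[-0.0049,0.0363,0],"delta_rot":[0,0,0],"fingers":0.0},{"linear":[-0.0049,0.0363,0],"delta_rot":[0,0,0],"fingers":0.0},{"linear":[-0.0049,0.0363,0],"delta_rot":[0,0,0],"fingers":0.0},{"linear":[-0.0049,0.0363,0],"delta_rot":[0,0,0],"fingers":0.0}]}}

```text
clock: 7.4
position: [0.5156, 0.0478, 0.2463]
ee_rot: [-0.0, 0.997, 0.074, -0.01]
contact_force: [1.1, 0.0, -1.7]
width: 0.0149
```

Request:
{"op": "send_rows", "data": {"plan": [{"linear":[-0.002,0.02,0.01],"delta_rot":[0,0,0],"fingers":0.0},{"linear":[0,0,0],"delta_rot":[0,0,0],"fingers":0.0},{"linear":[0,0,0],"delta_rot":[0,0,0],"fingers":0.0}]}}

```text
clock: 7.65
position: [0.5141, 0.0192, 0.2325]
ee_rot: [0.001, 0.997, 0.07, -0.013]
contact_force: [-0.1, -0.5, -0.2]
width: 0.0153
```

```bash
python3 -c "
from h import *
x,y=mw(.008,.075)
go(x,y,.18,7.2)"
```

```text
at [0.5141 0.0192 0.2325] turn [0.05 1.44 0.79] shift_mm [ 3.6  1.4 52.5] n 2 per row [ 1.8  0.7 26.2] | t 7.7 F [-0.1 -0.5 -0.2] w 0.0153
```

Request:
{"op": "send_rows", "data": {"plan": [{"linear":[0.0035,0.0015,0.015],"delta_rot":[0,1.4,0.8],"fingers":0.0},{"linear":[0,0,0.015],"delta_rot":[0,0,0],"fingers":0.0},{"linear":[0,0,0.008],"delta_rot":[0,0,0],"fingers":0.0},{"linear":[0,0,0],"delta_rot":[0,0,0],"fingers":0.0},{"linear":[0,0,0],"delta_rot":[0,0,0],"fingers":0.0}]}}

```text
clock: 8.07
position: [0.5163, 0.022, 0.191]
ee_rot: [-0.001, 0.998, 0.063, -0.001]
contact_force: [0.3, -0.9, -1.5]
width: 0.0157
```

```bash
python3 -c "
from h import *
x,y=mw(.008,.075)
go(x,y,.18,7.2)
a=manip.get_image('scene')[...,::-1];b=manip.get_image('top')[...,::-1]
i=cv2.resize(a[110:230,185:285],None,fx=4,fy=4,interpolation=2);j=cv2.resize(b[140:260,210:310],None,fx=4,fy=4,interpolation=2)
cv2.imwrite('pics/g.png',np.hstack([i,j]))
R=rot();p=np.array(manip.get_state()['position'])
for L in([0,.0,.122],[0,.014,.122],[0,-.014,.122],[0,0,.044]):
  print(L,((proj('scene',p+R@L)[0]-[185,110])*4).round())
for l in([.019,.075,.035],[.008,.075,.035],[.0,.075,.046]): 
  print(l,((proj('scene',[*mw(l[0],l[1]),l[2]])[0]-[185,110])*4).round(),((proj('top',[*mw(l[0],l[1]),l[2]])[0]-[210,140])*4).round()+[400,0])
"
```

```text
at [0.5163 0.022  0.191 ] turn [-0.15  0.16  0.07] shift_mm [ 1.   3.9 11. ] n 1 per row [ 1.   3.9 11. ] | t 8.1 F [ 0.3 -0.9 -1.5] w 0.0157
[0, 0.0, 0.122] [254. 256.]
[0, 0.014, 0.122] [233. 261.]
[0, -0.014, 0.122] [274. 250.]
[0, 0, 0.044] [252. 142.]
[0.019, 0.075, 0.035] [257. 314.] [576. 219.]
[0.008, 0.075, 0.035] [249. 306.] [577. 235.]
[0.0, 0.075, 0.046] [243. 284.] [578. 245.]
```

View pics/g.png

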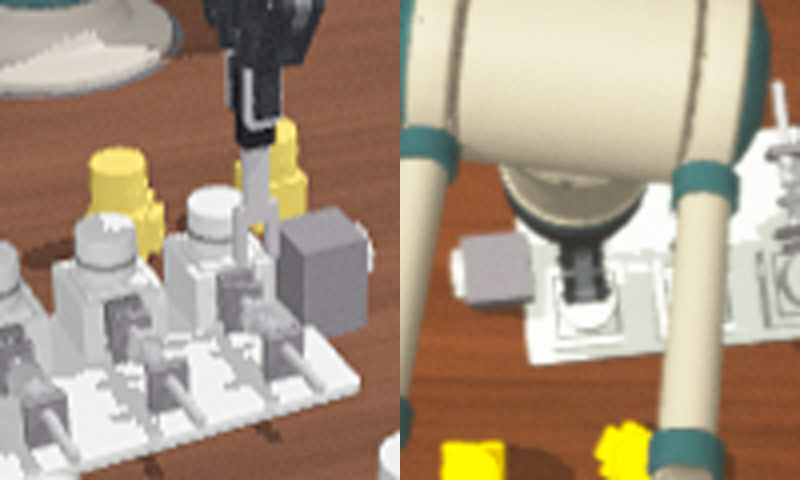

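```bash
python3 -c "
from h import *
P=lambda x,y,z:((proj('scene',[*mw(x,y),z])[0]-[185,110])*4).round().tolist()
print('caps',[P(-.04,y,.086) for y in(.075,0)],'post2 top front corners',P(0,.088,.046),P(0,.062,.046),'bot',P(0,.062,.012),'post far top',P(.050,.088,.046),P(.050,.062,.046),'base corner',P(.075,.1175,.012),P(.075,.1175,0))
"
```

```text
caps [[216.0, 199.0], [103.0, 226.0]] post2 top front corners [262.0, 279.0] [224.0, 289.0] bot [225.0, 335.0] post far top [298.0, 319.0] [259.0, 330.0] base corner [360.0, 375.0] [360.0, 391.0]
```

Request:
{"op": "send_rows", "data": {"plan": [{"linear":[0.001,0.004,0],"delta_rot":[0,0,0],"fingers":0.0},{"linear":[0,0,0],"delta_rot":[0,0,0],"fingers":0.0}]}}

```text
clock: 8.33
position: [0.5192, 0.0184, 0.1927]
ee_rot: [-0.001, 0.998, 0.064, 0.0]
contact_force: [0.7, -0.4, -1.2]
width: 0.0154
```

```bash
python3 -c "
from h import *
x,y=mw(.008,.075)
go(x,y,.14,7.2)"
```

```text
at [0.5192 0.0184 0.1927] turn [-0.09 -0.04  0.17] shift_mm [-1.4 -0.  52.7] n 2 per row [-0.7 -0.  26.4] | t 8.3 F [ 0.7 -0.4 -1.2] w 0.0154
```

Request:
{"op": "send_rows", "data": {"plan": [{"linear":[-0.001,0,0.012],"delta_rot":[0,0,0],"fingers":0.0},{"linear":[0,0,0.01],"delta_rot":[0,0,0],"fingers":0.0},{"linear":[0,0,0],"delta_rot":[0,0,0],"fingers":0.0}]}}

```text
clock: 8.58
position: [0.5203, 0.018, 0.1723]
ee_rot: [-0.0, 0.998, 0.064, 0.003]
contact_force: [1.1, 0.6, -1.4]
width: 0.0154
```

```bash
python3 -c "
from h import *
x,y=mw(.008,.075)
go(x,y,.14,7.2)"
```

```text
at [0.5203 0.018  0.1723] turn [-0.03 -0.37  0.16] shift_mm [-2.5 -0.5 32.3] n 1 per row [-2.5 -0.5 32.3] | t 8.6 F [ 1.1  0.6 -1.4] w 0.0154
```

Request:
{"op": "send_rows", "data": {"plan": [{"linear":[-0.003,0,0.01],"delta_rot":[0,-0.4,0],"fingers":0.0},{"linear":[-0.001,0,0.01],"delta_rot":[0,0,0],"fingers":0.0},{"linear":[0,0,0.01],"delta_rot":[0,0,0],"fingers":0.0},{"linear":[0,0,0],"delta_rot":[0,0,0],"fingers":0.0},{"linear":[0,0,0],"delta_rot":[0,0,0],"fingers":0.0}]}}

```text
clock: 9.0
position: [0.5166, 0.0172, 0.1404]
ee_rot: [-0.0, 0.998, 0.064, -0.0]
contact_force: [-0.0, -0.7, -0.6]
width: 0.0153
```

```bash
python3 -c "
from h import *
x,y=mw(.008,.075)
go(x,y,.14,7.2)"
```

```text
at [0.5166 0.0172 0.1404] turn [-0.01  0.03  0.14] shift_mm [ 1.3 -0.8  0.4] n 1 per row [ 1.3 -0.8  0.4] | t 9.0 F [-0.  -0.7 -0.6] w 0.0153
```

Request:
{"op": "send_rows", "data": {"plan": [{"linear":[0.003,-0.001,0],"delta_rot":[0,0,0],"fingers":0.0},{"linear":[0.003,0,0],"delta_rot":[0,0,0],"fingers":0.0},{"linear":[0.003,0,0],"delta_rot":[0,0,0],"fingers":0.0},{"linear":[0.003,0,0],"delta_rot":[0,0,0],"fingers":0.0},{"linear":[0,0,0],"delta_rot":[0,0,0],"fingers":0.0}]}}

```text
clock: 9.42
position: [0.5255, 0.0195, 0.1405]
ee_rot: [0.0, 0.998, 0.064, -0.005]
contact_force: [-2.0, -0.7, -1.1]
width: 0.0149
```

```bash
python3 -c "
from h import *
x,y=mw(.0245,.075)
go(x,y,.14,7.2)"
```

```text
at [0.5255 0.0195 0.1405] turn [-0.01  0.61  0.19] shift_mm [8.7 0.3 0.5] n 1 per row [8.7 0.3 0.5] | t 9.4 F [-2.  -0.7 -1.1] w 0.0149
```

Request:
{"op": "send_rows", "data": {"plan": [{"linear":[0.003,0,0],"delta_rot":[0,0.5,0],"fingers":0.0},{"linear":[0.003,0,0],"delta_rot":[0,0,0],"fingers":0.0},{"linear":[0.003,0,0],"delta_rot":[0,0,0],"fingers":0.0},{"linear":[0.001,0,0],"delta_rot":[0,0,0],"fingers":0.0}]}}

```text
clock: 9.75
position: [0.5297, 0.0201, 0.1404]
ee_rot: [0.001, 0.998, 0.065, -0.008]
contact_force: [-2.2, 0.4, -0.1]
width: 0.0154
```

```bash
python3 -c "
from h import *
x,y=mw(.0245,.075)
go(x,y,.14,7.2)
print([(round(d['p'],2),np.round(d['extent']).tolist()) for n in['scene'] for _ in[manip.get_image(n)] for d in manip.find_in('cartridge2',n)])"
```

```text
at [0.5297 0.0201 0.1404] turn [0.01 0.88 0.28] shift_mm [4.5 0.4 0.4] n 1 per row [4.5 0.4 0.4] | t 9.8 F [-2.2  0.4 -0.1] w 0.0154
[(0.89, [199.0, 166.0, 218.0, 199.0]), (0.75, [176.0, 171.0, 191.0, 198.0]), (0.64, [230.0, 156.0, 246.0, 184.0]), (0.64, [207.0, 149.0, 226.0, 174.0]), (0.47, [253.0, 154.0, 261.0, 164.0]), (0.43, [165.0, 165.0, 278.0, 236.0])]
```

Request:
{"op": "send_rows", "data": {"plan": [{"linear":[0.005,0,0],"delta_rot":[0,0.9,0],"fingers":0.0},{"linear":[0.005,0,0],"delta_rot":[0,0.3,0],"fingers":0.0},{"linear":[0.003,0,0],"delta_rot":[0,0,0],"fingers":0.0},{"linear":[0.001,0,0],"delta_rot":[0,0,0],"fingers":0.0}]}}

```text
clock: 10.18
position: [0.5375, 0.0213, 0.1401]
ee_rot: [0.0, 0.998, 0.066, -0.003]
contact_force: [-4.6, -1.6, 3.0]
width: 0.0152
```

```bash
python3 -c "
from h import *
x,y=mw(.0245,.075)
go(x,y,.14,7.2)
print([(round(d['p'],2),np.round(d['extent']).tolist()) for n in['scene'] for _ in[manip.get_image(n)] for d in manip.find_in('cartridge2',n)][:4])"
```

```text
at [0.5375 0.0213 0.1401] turn [0.02 0.39 0.36] shift_mm [-3.4  0.6  0.1] n 1 per row [-3.4  0.6  0.1] | t 10.2 F [-4.6 -1.6  3. ] w 0.0152
[(0.89, [201.0, 164.0, 221.0, 193.0]), (0.85, [175.0, 171.0, 193.0, 200.0]), (0.71, [228.0, 148.0, 248.0, 187.0]), (0.71, [206.0, 148.0, 224.0, 171.0])]
```

Request:
{"op": "send_rows", "data": {"plan": [{"linear":[-0.006,0,0],"delta_rot":[0,0.4,0.3],"fingers":0.0},{"linear":[-0.006,0,0],"delta_rot":[0,0,0],"fingers":0.0},{"linear":[-0.005,0,0],"delta_rot":[0,0,0],"fingers":0.0},{"linear":[0,0,0],"delta_rot":[0,0,0],"fingers":0.0},{"linear":[0,0,0],"delta_rot":[0,0,0],"fingers":0.0}]}}

```text
clock: 10.7
position: [0.522, 0.0194, 0.1408]
ee_rot: [-0.0, 0.998, 0.063, 0.005]
contact_force: [-0.7, -0.0, -0.8]
width: 0.0151
```

```bash
python3 -c "
from h import *
x,y=mw(.008,.075)
go(x,y,.14,7.2)"
```

```text
at [0.522  0.0194 0.1408] turn [ 0.01 -0.58 -0.03] shift_mm [-4.3  0.6  0.8] n 1 per row [-4.3  0.6  0.8] | t 10.7 F [-0.7 -0.  -0.8] w 0.0151
```

Request:
{"op": "send_rows", "data": {"plan": [{"linear":[-0.004,0,0],"delta_rot":[0,-0.6,0],"fingers":0.0},{"linear":[0,0,-0.015],"delta_rot":[0,0,0],"fingers":0.0},{"linear":[0,0,-0.02],"delta_rot":[0,0,0],"fingers":0.0},{"linear":[0,0,-0.018],"delta_rot":[0,0,0],"fingers":0.0},{"linear":[0,0.02,0],"delta_rot":[0,0,0],"fingers":0.0},{"linear":[0,0.03,0],"delta_rot":[0,0,0],"fingers":0.0},{"linear":[0,0.02,0],"delta_rot":[0,0,0],"fingers":0.0},{"linear":[0,0,0],"delta_rot":[0,0,0],"fingers":0.0},{"linear":[0,0,0],"delta_rot":[0,0,0],"fingers":0.0}]}}

```text
clock: 11.45
position: [0.5359, -0.0521, 0.1991]
ee_rot: [0.0, 0.998, 0.063, 0.01]
contact_force: [-0.2, -0.3, -0.9]
width: 0.0154
```

```bash
python3 -c "
from h import *
x,y=mw(.008,.0)
go(x,y,.14,7.2)
a=manip.get_image('scene')[...,::-1]
cv2.imwrite('pics/h.png',cv2.resize(a[110:230,165:285],None,fx=5,fy=5,interpolation=2))
R=rot();p=np.array(manip.get_state()['position'])
for L in([0,.014,.122],[0,-.014,.122],[0,0,.044]):
  print(L,((proj('scene',p+R@L)[0]-[165,110])*5).round())
"
```

```text
at [ 0.5359 -0.0521  0.1991] turn [ 0.13 -1.09  0.05] shift_mm [-9.1  3.  59.1] n 2 per row [-4.5  1.5 29.5] | t 11.4 F [-0.2 -0.3 -0.9] w 0.0154
[0, 0.014, 0.122] [252. 362.]
[0, -0.014, 0.122] [308. 349.]
[0, 0, 0.044] [272. 206.]
```

View pics/h.png

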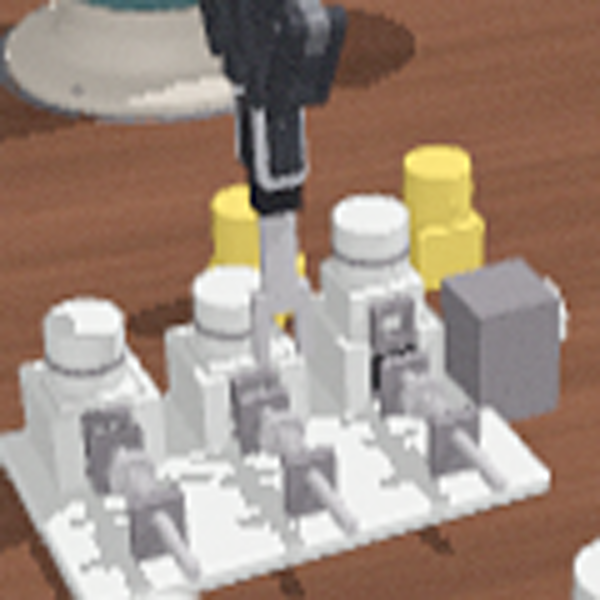

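Cartridge 2 has popped up: its cap is at crop (370,215) and its eye is visible above the bar. On to bar 1.

Request:
{"op": "send_rows", "data": {"plan": [{"linear":[-0.009,0.003,0.008],"delta_rot":[0,-1.1,0],"fingers":0.0},{"linear":[0,0,0.01],"delta_rot":[0,0,0],"fingers":0.0},{"linear":[0,0,0],"delta_rot":[0,0,0],"fingers":0.0}]}}

```text
clock: 11.75
position: [0.5269, -0.0546, 0.1793]
ee_rot: [0.001, 0.998, 0.064, -0.001]
contact_force: [-0.4, -0.8, -1.8]
width: 0.0154
```

```bash
python3 -c "
from h import *
x,y=mw(.008,.0)
go(x,y,.14,7.2)"
```

```text
at [ 0.5269 -0.0546  0.1793] turn [0.1  0.06 0.17] shift_mm [ 0.1  1.6 39.3] n 1 per row [ 0.1  1.6 39.3] | t 11.8 F [-0.4 -0.8 -1.8] w 0.0154
```

Request:
{"op": "send_rows", "data": {"plan": [{"linear":[0,0.0015,0.01],"delta_rot":[0,0,0],"fingers":0.0},{"linear":[0,0,0.01],"delta_rot":[0,0,0],"fingers":0.0},{"linear":[-0.001,0,0.009],"delta_rot":[0,0,0],"fingers":0.0},{"linear":[-0.001,0,0.007],"delta_rot":[0,0,0],"fingers":0.0},{"linear":[0,0,0],"delta_rot":[0,0,0],"fingers":0.0}]}}

```text
clock: 12.17
position: [0.5233, -0.0541, 0.1378]
ee_rot: [0.0, 0.998, 0.066, -0.002]
contact_force: [0.4, -0.9, -0.6]
width: 0.0151
```

```bash
python3 -c "
from h import *
x,y=mw(.008,.0)
go(x,y,.14,7.2)"
```

```text
at [ 0.5233 -0.0541  0.1378] turn [0.   0.27 0.36] shift_mm [ 3.6  2.6 -2.2] n 1 per row [ 3.6  2.6 -2.2] | t 12.2 F [ 0.4 -0.9 -0.6] w 0.0151
```

Request:
{"op": "send_rows", "data": {"plan": [{"linear":[0.003,0.0025,-0.002],"delta_rot":[0,0.3,0.3],"fingers":0.0},{"linear":[0.004,0,0],"delta_rot":[0,0,0],"fingers":0.0},{"linear":[0.004,0,0],"delta_rot":[0,0,0],"fingers":0.0},{"linear":[0.004,0,0],"delta_rot":[0,0,0],"fingers":0.0},{"linear":[0.005,0,0],"delta_rot":[0,0.5,0],"fingers":0.0},{"linear":[0.005,0,0],"delta_rot":[0,0.5,0],"fingers":0.0},{"linear":[0.003,0,0],"delta_rot":[0,0.3,0],"fingers":0.0},{"linear":[0.001,0,0],"delta_rot":[0,0,0],"fingers":0.0}]}}

```text
clock: 12.83
position: [0.5436, -0.0536, 0.139]
ee_rot: [-0.001, 0.998, 0.065, -0.002]
contact_force: [-5.3, -1.7, 0.9]
width: 0.0153
```

```bash
python3 -c "
from h import *
x,y=mw(.028,.0)
go(x,y,.14,7.2)
print([(round(d['p'],2),np.round(d['extent']).tolist()) for n in['scene'] for _ in[manip.get_image(n)] for d in manip.find_in('cartridge2',n)][:4])"
```

```text
at [ 0.5436 -0.0536  0.139 ] turn [-0.08  0.19  0.22] shift_mm [ 3.5  0.5 -1. ] n 1 per row [ 3.5  0.5 -1. ] | t 12.8 F [-5.3 -1.7  0.9] w 0.0153
[(0.92, [247.0, 141.0, 259.0, 169.0]), (0.89, [229.0, 151.0, 249.0, 182.0]), (0.87, [204.0, 157.0, 216.0, 191.0]), (0.6, [175.0, 171.0, 195.0, 202.0])]
```

Request:
{"op": "send_rows", "data": {"plan": [{"linear":[-0.006,0,0],"delta_rot":[0,0,0],"fingers":0.0},{"linear":[-0.006,0,0],"delta_rot":[0,0,0],"fingers":0.0},{"linear":[-0.005,0,0],"delta_rot":[0,-0.3,0],"fingers":0.0},{"linear":[-0.002,0,0],"delta_rot":[0,-0.3,0],"fingers":0.0},{"linear":[0,0,0],"delta_rot":[0,0,0],"fingers":0.0}]}}

```text
clock: 13.35
position: [0.5275, -0.056, 0.1402]
ee_rot: [-0.0, 0.998, 0.064, -0.001]
contact_force: [0.9, 0.2, -0.7]
width: 0.0154
```

```bash
python3 -c "
from h import *
x,y=mw(.008,.0)
go(x,y,.14,7.2)"
```

```text
at [ 0.5275 -0.056   0.1402] turn [-0.03  0.17  0.13] shift_mm [-0.3  0.2  0.2] n 1 per row [-0.3  0.2  0.2] | t 13.3 F [ 0.9  0.2 -0.7] w 0.0154
```

Request:
{"op": "send_rows", "data": {"plan": [{"linear":[0,0,-0.015],"delta_rot":[0,0,0],"fingers":0.0},{"linear":[0,0,-0.015],"delta_rot":[0,0,0],"fingers":0.0},{"linear":[0,0,-0.012],"delta_rot":[0,-0.4,0],"fingers":0.0},{"linear":[-0.002,0.02,0],"delta_rot":[0,-0.4,0],"fingers":0.0},{"linear":[-0.002,0.03,0],"delta_rot":[0,0,0],"fingers":0.0},{"linear":[-0.002,0.02,0],"delta_rot":[0,0,0],"fingers":0.0},{"linear":[0,0,0],"delta_rot":[0,0,0],"fingers":0.0},{"linear":[0,0,0],"delta_rot":[0,0,0],"fingers":0.0}]}}

```text
clock: 14.02
position: [0.5396, -0.1281, 0.1873]
ee_rot: [0.001, 0.998, 0.064, 0.002]
contact_force: [0.3, -0.1, -1.2]
width: 0.0156
```

```bash
python3 -c "
from h import *
x,y=mw(.008,-.075)
go(x,y,.14,7.2)"
```

```text
at [ 0.5396 -0.1281  0.1873] turn [ 0.17 -0.26  0.18] shift_mm [-3.2  2.1 47.3] n 2 per row [-1.6  1.  23.7] | t 14.0 F [ 0.3 -0.1 -1.2] w 0.0156
```

Request:
{"op": "send_rows", "data": {"plan": [{"linear":[-0.003,0.002,0.008],"delta_rot":[0,-0.2,0],"fingers":0.0},{"linear":[0,0,0.006],"delta_rot":[0,0,0],"fingers":0.0},{"linear":[0,0,0],"delta_rot":[0,0,0],"fingers":0.0}]}}

```text
clock: 14.27
position: [0.5377, -0.1295, 0.1724]
ee_rot: [0.001, 0.998, 0.064, 0.002]
contact_force: [-0.3, -0.0, -1.0]
width: 0.0152
```

```bash
python3 -c "
from h import *
x,y=mw(.008,-.075)
go(x,y,.14,7.2)"
```

```text
at [ 0.5377 -0.1295  0.1724] turn [ 0.15 -0.21  0.18] shift_mm [-1.2  1.  32.4] n 1 per row [-1.2  1.  32.4] | t 14.3 F [-0.3 -0.  -1. ] w 0.0152
```

Request:
{"op": "send_rows", "data": {"plan": [{"linear":[-0.001,0.001,0.01],"delta_rot":[0,0,0],"fingers":0.0},{"linear":[0,0,0.01],"delta_rot":[0,0,0],"fingers":0.0},{"linear":[0,0,0.009],"delta_rot":[0,0,0],"fingers":0.0},{"linear":[0,0,0],"delta_rot":[0,0,0],"fingers":0.0},{"linear":[0,0,0],"delta_rot":[0,0,0],"fingers":0.0}]}}

```text
clock: 14.68
position: [0.5357, -0.128, 0.1384]
ee_rot: [0.0, 0.998, 0.066, 0.0]
contact_force: [1.2, -1.7, -0.3]
width: 0.0155
```

```bash
python3 -c "
from h import *
x,y=mw(.008,-.075)
go(x,y,.14,7.2)"
```

```text
at [ 0.5357 -0.128   0.1384] turn [ 0.03 -0.04  0.36] shift_mm [ 0.6  2.7 -1.6] n 1 per row [ 0.6  2.7 -1.6] | t 14.7 F [ 1.2 -1.7 -0.3] w 0.0155
```

Request:
{"op": "send_rows", "data": {"plan": [{"linear":[0.004,0.0015,-0.0015],"delta_rot":[0,0,0],"fingers":0.0},{"linear":[0.004,0,0],"delta_rot":[0,0,0],"fingers":0.0},{"linear":[0.004,0,0],"delta_rot":[0,0.3,0],"fingers":0.0},{"linear":[0.004,0,0],"delta_rot":[0,0.3,0],"fingers":0.0},{"linear":[0.005,0,0],"delta_rot":[0,0.5,0],"fingers":0.0},{"linear":[0.005,0,0],"delta_rot":[0,0.3,0],"fingers":0.0},{"linear":[0.003,0,0],"delta_rot":[0,0.3,0],"fingers":0.0},{"linear":[0.001,0,0],"delta_rot":[0,0,0],"fingers":0.0}]}}

```text
clock: 15.35
position: [0.5543, -0.1268, 0.1394]
ee_rot: [-0.0, 0.998, 0.068, -0.001]
contact_force: [-5.0, -2.8, 0.9]
width: 0.0155
```

```bash
python3 -c "
from h import *
x,y=mw(.028,-.075)
go(x,y,.14,7.2)
print([(round(d['p'],2),np.round(d['extent']).tolist()) for n in['scene'] for _ in[manip.get_image(n)] for d in manip.find_in('cartridge2',n)][:4])"
```

```text
at [ 0.5543 -0.1268  0.1394] turn [-0.05  0.07  0.64] shift_mm [ 2.   1.5 -0.6] n 1 per row [ 2.   1.5 -0.6] | t 15.3 F [-5.  -2.8  0.9] w 0.0155
[(0.82, [173.0, 165.0, 190.0, 200.0]), (0.71, [208.0, 149.0, 226.0, 172.0]), (0.63, [248.0, 140.0, 256.0, 168.0]), (0.61, [232.0, 148.0, 248.0, 181.0])]
```

Request:
{"op": "send_rows", "data": {"plan": [{"linear":[-0.006,0,0],"delta_rot":[0,0,0],"fingers":0.0},{"linear":[-0.006,0,0],"delta_rot":[0,0,0],"fingers":0.0},{"linear":[-0.004,0,0],"delta_rot":[0,-0.3,0],"fingers":0.0},{"linear":[-0.002,0,0],"delta_rot":[0,-0.3,0],"fingers":0.0},{"linear":[0,0,0],"delta_rot":[0,0,0],"fingers":0.0}]}}

```text
clock: 15.87
position: [0.5368, -0.1292, 0.1405]
ee_rot: [-0.0, 0.998, 0.068, -0.004]
contact_force: [-0.9, 0.4, -2.1]
width: 0.0155
```

```bash
python3 -c "
from h import *
x,y=mw(.008,-.075)
go(x,y,.14,7.2)
a=manip.get_image('scene')[...,::-1]
cv2.imwrite('pics/i.png',cv2.resize(a[110:240,155:285],None,fx=4,fy=4,interpolation=2))
P=lambda x,y,z:((proj('scene',[*mw(x,y),z])[0]-[155,110])*4).round().tolist()
print('caps',[P(-.04,y,.108) for y in(.075,0,-.075)])"
```

```text
at [ 0.5368 -0.1292  0.1405] turn [-0.03  0.4   0.57] shift_mm [-0.4  1.3  0.5] n 1 per row [-0.4  1.3  0.5] | t 15.9 F [-0.9  0.4 -2.1] w 0.0155
caps [[335.0, 168.0], [221.0, 194.0], [100.0, 222.0]]
```

View pics/i.png

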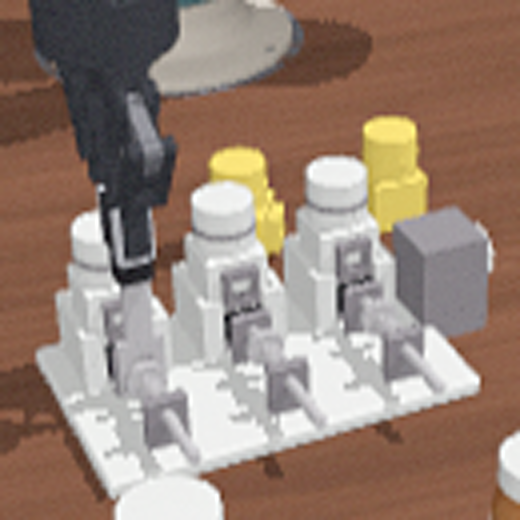

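All three have popped up, with caps at crop (335,168), (222,197) and (93,222). I'm putting the fork back in its stand.

Request:
{"op": "send_rows", "data": {"plan": [{"linear":[0,0,-0.015],"delta_rot":[0,0,0.5],"fingers":0.0},{"linear":[0,0,-0.03],"delta_rot":[0,0,0],"fingers":0.0},{"linear":[0,0,-0.03],"delta_rot":[0,0,0],"fingers":0.0},{"linear":[0,0,-0.03],"delta_rot":[0,0,0],"fingers":0.0},{"linear":[0,0,-0.02],"delta_rot":[0,0,0],"fingers":0.0},{"linear":[0,0,0],"delta_rot":[0,0,7],"fingers":0.0},{"linear":[0,0,0],"delta_rot":[0,0,7],"fingers":0.0},{"linear":[0,0,0],"delta_rot":[0,0,0],"fingers":0.0}]}}

```text
clock: 16.58
position: [0.5436, -0.1286, 0.2731]
ee_rot: [-0.0, 0.998, -0.064, 0.003]
contact_force: [-0.2, -0.4, -1.4]
width: 0.0155
```

```bash
python3 -c "
from h import *
go(.5236,.4228,.26,-7)"
```

```text
at [ 0.5436 -0.1286  0.2731] turn [-0.07 -0.34 -0.3 ] shift_mm [ -87.1 -544.9   13.1] n 14 per row [ -6.2 -38.9   0.9] | t 16.6 F [-0.2 -0.4 -1.4] w 0.0155
```

Request:
{"op": "send_rows", "data": {"plan": [{"linear":[-0.0062,-0.039,0.0],"delta_rot":[0,-0.3,-0.3],"fingers":0.0},{"linear":[-0.0062,-0.039,0.0],"delta_rot":[0,0,0],"fingers":0.0},{"linear":[-0.0062,-0.039,0.0],"delta_rot":[0,0,0],"fingers":0.0},{"linear":[-0.0062,-0.039,0.0],"delta_rot":[0,0,0],"fingers":0.0},{"linear":[-0.0062,-0.039,0.0],"delta_rot":[0,0,0],"fingers":0.0},{"linear":[-0.0062,-0.039,0.0],"delta_rot":[0,0,0],"fingers":0.0},{"linear":[-0.0062,-0.039,0.0],"delta_rot":[0,0,0],"fingers":0.0},{"linear":[-0.0062,-0.039,0.0],"delta_rot":[0,0,0],"fingers":0.0},{"linear":[-0.0062,-0.039,0.0],"delta_rot":[0,0,0],"fingers":0.0},{"linear":[-0.0062,-0.039,0.0],"delta_rot":[0,0,0],"fingers":0.0},{"linear":[-0.0062,-0.039,0.0],"delta_rot":[0,0,0],"fingers":0.0},{"linear":[-0.0062,-0.039,0.0],"delta_rot":[0,0,0],"fingers":0.0}]}}

```text
clock: 17.58
position: [0.5257, 0.3577, 0.2692]
ee_rot: [0.0, 0.999, -0.048, 0.005]
contact_force: [0.2, 0.2, -1.4]
width: 0.0154
```

Request:
{"op": "send_rows", "data": {"plan": [{"linear":[-0.005,-0.03,0],"delta_rot":[0,0,0],"fingers":0.0},{"linear":[0,0,0],"delta_rot":[0,0,0],"fingers":0.0},{"linear":[0,0,0],"delta_rot":[0,0,0],"fingers":0.0}]}}

```text
clock: 17.83
position: [0.5215, 0.4003, 0.2664]
ee_rot: [-0.003, 0.999, -0.039, 0.004]
contact_force: [-0.3, -0.1, -1.7]
width: 0.0155
```

```bash
python3 -c "
from h import *
go(.5236,.4228,.18,-7)"
```

```text
at [0.5215 0.4003 0.2664] turn [-0.37 -0.43  2.56] shift_mm [ -0.6 -22.6  86.4] n 3 per row [-0.2 -7.5 28.8] | t 17.8 F [-0.3 -0.1 -1.7] w 0.0155
```

Fork bottom is TCP − 0.122, so TCP 0.18 puts it 18 mm above the rim.

Request:
{"op": "send_rows", "data": {"plan": [{"linear":[0,-0.022,0.015],"delta_rot":[-0.4,-0.4,2.6],"fingers":0.0},{"linear":[0,0,0.03],"delta_rot":[0,0,0],"fingers":0.0},{"linear":[0,0,0.028],"delta_rot":[0,0,0],"fingers":0.0},{"linear":[0,0,0],"delta_rot":[0,0,0],"fingers":0.0},{"linear":[0,0,0],"delta_rot":[0,0,0],"fingers":0.0}]}}

```text
clock: 18.25
position: [0.5252, 0.4219, 0.1921]
ee_rot: [-0.0, 0.998, -0.058, 0.002]
contact_force: [0.6, 0.1, -0.7]
width: 0.0152
```

```bash
python3 -c "
from h import *
go(.5236,.4228,.18,-7)"
```

```text
at [0.5252 0.4219 0.1921] turn [-0.06 -0.2   0.32] shift_mm [-1.7 -0.7 12.1] n 1 per row [-1.7 -0.7 12.1] | t 18.2 F [ 0.6  0.1 -0.7] w 0.0152
```

Request:
{"op": "send_rows", "data": {"plan": [{"linear":[-0.0015,-0.001,0.01],"delta_rot":[0,-0.2,0.3],"fingers":0.0},{"linear":[0,0,0.01],"delta_rot":[0,0,0],"fingers":0.0},{"linear":[0,0,0.0],"delta_rot":[0,0,0],"fingers":0.0}]}}

```text
clock: 18.5
position: [0.5257, 0.4217, 0.1738]
ee_rot: [-0.002, 0.998, -0.062, 0.002]
contact_force: [0.1, -0.4, -1.8]
width: 0.0156
```

```bash
python3 -c "
from h import *
go(.5236,.4228,.1275,-7)"
```

```text
at [0.5257 0.4217 0.1738] turn [-0.19 -0.16 -0.05] shift_mm [-2.2 -0.8 46.3] n 2 per row [-1.1 -0.4 23.2] | t 18.5 F [ 0.1 -0.4 -1.8] w 0.0156
```

Request:
{"op": "send_rows", "data": {"plan": [{"linear":[-0.0025,-0.001,0.008],"delta_rot":[0,-0.2,0],"fingers":0.0},{"linear":[-0.0005,0,0.01],"delta_rot":[0,0,0],"fingers":0.0},{"linear":[-0.0005,0,0.01],"delta_rot":[0,0,0],"fingers":0.0},{"linear":[0,0,0.008],"delta_rot":[0,0,0],"fingers":0.0},{"linear":[0,0,0.0],"delta_rot":[0,0,0],"fingers":0.0}]}}

```text
clock: 18.92
position: [0.5235, 0.4235, 0.1373]
ee_rot: [-0.003, 0.998, -0.062, 0.002]
contact_force: [-0.5, 0.1, -1.1]
width: 0.0151
```

```bash
python3 -c "
from h import *
go(.5236,.4228,.1275,-7)"
```

```text
at [0.5235 0.4235 0.1373] turn [-0.39 -0.18 -0.08] shift_mm [0.2 0.7 9.8] n 1 per row [0.2 0.7 9.8] | t 18.9 F [-0.5  0.1 -1.1] w 0.0151
```

Request:
{"op": "send_rows", "data": {"plan": [{"linear":[0,0,0.006],"delta_rot":[-0.4,-0.2,0],"fingers":0.0},{"linear":[0,0,0.004],"delta_rot":[0,0,0],"fingers":0.0},{"linear":[0,0,0],"delta_rot":[0,0,0],"fingers":0.0},{"linear":[0,0,0.0],"delta_rot":[0,0,0],"fingers":0.025},{"linear":[0,0,0.0],"delta_rot":[0,0,0],"fingers":0.04},{"linear":[0,0,0.0],"delta_rot":[0,0,0],"fingers":0.06},{"linear":[0,0,0.0],"delta_rot":[0,0,0],"fingers":0.06},{"linear":[0,0,-0.01],"delta_rot":[0,0,0],"fingers":0.06},{"linear":[0,0,-0.03],"delta_rot":[0,0,0],"fingers":0.06},{"linear":[0,0,-0.04],"delta_rot":[0,0,0],"fingers":0.06},{"linear":[0,0,-0.04],"delta_rot":[0,0,0],"fingers":0.06},{"linear":[0,0,0],"delta_rot":[0,0,0],"fingers":0.06}]}}

```text
clock: 19.92
position: [0.5234, 0.4237, 0.2517]
ee_rot: [0.001, 0.998, -0.061, -0.001]
contact_force: [0.7, 0.8, 0.9]
width: 0.0597
```

```bash
python3 -c "
from h import *
x,y=mw(-.04,-.075);print(x,y)
go(x,y,.24,7.2)
a=manip.get_image('scene');b=manip.get_image('top')
print([(round(d['p'],2),np.round(d['extent']).tolist()) for d in manip.find_in('fork','scene')])
d=manip.masks_of('tray','top')[0];r=cv2.minAreaRect(np.argwhere(d['pixels'])[:,::-1].astype(np.float32));print('tray',d['p'],r,unproj('top',[r[0]],.03))
d=manip.masks_of('tube','top')
for e in d: print(round(e['p'],2),np.round(e['extent']))
"
```

```text
0.4890421152845124 -0.13663211197333397
at [0.5234 0.4237 0.2517] turn [  0.14   0.17 -14.25] shift_mm [-104.3  551.6   11.7] n 15 per row [-7.  36.8  0.8] | t 19.9 F [0.7 0.8 0.9] w 0.0597
[(0.75, [387.0, 127.0, 396.0, 162.0]), (0.6, [299.0, 161.0, 349.0, 174.0])]
tray 0.77 ((394.40264892578125, 200.33279418945312), (84.68180847167969, 51.31488800048828), 78.2317123413086) [[ 0.52475155 -0.37149354  0.03      ]]
0.89 [150. 250. 174. 293.]
0.86 [145. 208. 189. 230.]
0.76 [147. 152. 187. 183.]
0.32 [223. 161. 328. 233.]
```

Request:
{"op": "send_rows", "data": {"plan": [{"linear":[0,0,0],"delta_rot":[0,0,-7],"fingers":0.06},{"linear":[0,0,0],"delta_rot":[0,0,-7],"fingers":0.06},{"linear":[-0.007,0.037,0],"delta_rot":[0,0,0],"fingers":0.06},{"linear":[-0.007,0.037,0],"delta_rot":[0,0,0],"fingers":0.06},{"linear":[-0.007,0.037,0],"delta_rot":[0,0,0],"fingers":0.06},{"linear":[-0.007,0.037,0],"delta_rot":[0,0,0],"fingers":0.06},{"linear":[-0.007,0.037,0],"delta_rot":[0,0,0],"fingers":0.06},{"linear":[-0.007,0.037,0],"delta_rot":[0,0,0],"fingers":0.06},{"linear":[-0.007,0.037,0],"delta_rot":[0,0,0],"fingers":0.06},{"linear":[-0.007,0.037,0],"delta_rot":[0,0,0],"fingers":0.06},{"linear":[-0.007,0.037,0],"delta_rot":[0,0,0],"fingers":0.06},{"linear":[-0.007,0.037,0],"delta_rot":[0,0,0],"fingers":0.06}]}}

```text
clock: 21.17
position: [0.4896, 0.0355, 0.2253]
ee_rot: [0.008, 0.997, 0.074, -0.028]
contact_force: [0.4, -0.0, 0.5]
width: 0.06
```

Request:
{"op": "send_rows", "data": {"plan": [{"linear":[-0.007,0.037,0],"delta_rot":[0,0,0],"fingers":0.06},{"linear":[-0.007,0.037,0],"delta_rot":[0,0,0],"fingers":0.06},{"linear":[-0.007,0.037,0],"delta_rot":[0,0,0],"fingers":0.06},{"linear":[0,0.02,0],"delta_rot":[0,0,0],"fingers":0.06},{"linear":[0,0,0],"delta_rot":[0,0,0],"fingers":0.06},{"linear":[0,0,0],"delta_rot":[0,0,0],"fingers":0.06}]}}

```text
clock: 21.67
position: [0.4808, -0.1097, 0.2198]
ee_rot: [0.007, 0.997, 0.07, -0.037]
contact_force: [-0.1, -0.2, 0.4]
width: 0.06
```

```bash
python3 -c "
from h import *
x,y=mw(-.04,-.075)
go(x,y,.15,7.2)"
```

```text
at [ 0.4808 -0.1097  0.2198] turn [0.53 4.29 0.78] shift_mm [ 4.8 27.8 69.8] n 2 per row [ 2.4 13.9 34.9] | t 21.7 F [-0.1 -0.2  0.4] w 0.06
```

Request:
{"op": "send_rows", "data": {"plan": [{"linear":[0.005,0.014,0],"delta_rot":[0.5,4.3,0.8],"fingers":0.06},{"linear":[0,0.014,0.01],"delta_rot":[0,0,0],"fingers":0.06},{"linear":[0,0,0.03],"delta_rot":[0,0,0],"fingers":0.06},{"linear":[0,0,0.02],"delta_rot":[0,0,0],"fingers":0.06},{"linear":[0,0,0],"delta_rot":[0,0,0],"fingers":0.06}]}}

```text
clock: 22.08
position: [0.4887, -0.1335, 0.1538]
ee_rot: [-0.002, 0.998, 0.064, -0.002]
contact_force: [0.1, 0.3, 0.2]
width: 0.0603
```

```bash
python3 -c "
from h import *
x,y=mw(-.04,-.075)
go(x,y,.106,7.2)"
```

```text
at [ 0.4887 -0.1335  0.1538] turn [-0.26  0.19  0.16] shift_mm [-0.1  3.1 47.8] n 2 per row [-0.   1.6 23.9] | t 22.1 F [0.1 0.3 0.2] w 0.0603
```

Request:
{"op": "send_rows", "data": {"plan": [{"linear":[0,0.003,0.008],"delta_rot":[0,0,0],"fingers":0.06},{"linear":[0,0,0.016],"delta_rot":[0,0,0],"fingers":0.06},{"linear":[0,0,0.014],"delta_rot":[0,0,0],"fingers":0.06},{"linear":[0,0,0.003],"delta_rot":[0,0,0],"fingers":0.06},{"linear":[0,0,0],"delta_rot":[0,0,0],"fingers":0.06}]}}

```text
clock: 22.5
position: [0.4895, -0.1336, 0.1099]
ee_rot: [-0.003, 0.998, 0.067, -0.004]
contact_force: [-1.1, -0.3, -0.4]
width: 0.0599
```

```bash
python3 -c "
from h import *
x,y=mw(-.04,-.075)
go(x,y,.106,7.2)"
```

```text
at [ 0.4895 -0.1336  0.1099] turn [-0.39  0.48  0.5 ] shift_mm [-0.9  2.9  3.9] n 1 per row [-0.9  2.9  3.9] | t 22.5 F [-1.1 -0.3 -0.4] w 0.0599
```

Request:
{"op": "send_rows", "data": {"force": 40, "plan": [{"linear":[-0.001,0.003,0.003],"delta_rot":[-0.3,0.4,0.4],"fingers":0.045},{"linear":[0,0,0],"delta_rot":[0,0,0],"fingers":0.02},{"linear":[0,0,0],"delta_rot":[0,0,0],"fingers":0.02},{"linear":[0,0,0],"delta_rot":[0,0,0],"fingers":0.02},{"linear":[0,0,0],"delta_rot":[0,0,0],"fingers":0.02},{"linear":[0,0,-0.01],"delta_rot":[0,0,0],"fingers":0.02},{"linear":[0,0,-0.02],"delta_rot":[0,0,0],"fingers":0.02},{"linear":[0,0,-0.025],"delta_rot":[0,0,0],"fingers":0.02},{"linear":[0,0,-0.02],"delta_rot":[0,0,0],"fingers":0.02},{"linear":[0,0,0],"delta_rot":[0,0,0],"fingers":0.02}]}}

```text
clock: 23.33
position: [0.4899, -0.1369, 0.1893]
ee_rot: [0.0, 0.998, 0.064, 0.001]
contact_force: [0.4, -0.1, -0.2]
width: 0.0369
```

```bash
python3 -c "
from h import *
go(.594,-.358,.185,7.2)"
```

```text
at [ 0.4899 -0.1369  0.1893] turn [ 0.02 -0.09  0.13] shift_mm [ 75.6 232.4   4.3] n 7 per row [10.8 33.2  0.6] | t 23.3 F [ 0.4 -0.1 -0.2] w 0.0369
```

Request:
{"op": "send_rows", "data": {"plan": [{"linear":[0.0108,0.033,0],"delta_rot":[0,0,0],"fingers":0.02},{"linear":[0.0108,0.033,0],"delta_rot":[0,0,0],"fingers":0.02},{"linear":[0.0108,0.033,0],"delta_rot":[0,0,0],"fingers":0.02},{"linear":[0.0108,0.033,0],"delta_rot":[0,0,0],"fingers":0.02},{"linear":[0.0108,0.033,0],"delta_rot":[0,0,0],"fingers":0.02},{"linear":[0.0108,0.033,0],"delta_rot":[0,0,0],"fingers":0.02},{"linear":[0.0108,0.033,0],"delta_rot":[0,0,0],"fingers":0.02},{"linear":[0,0,0],"delta_rot":[0,0,0],"fingers":0.02},{"linear":[0,0,0],"delta_rot":[0,0,0],"fingers":0.02}]}}

```text
clock: 24.08
position: [0.597, -0.3643, 0.1887]
ee_rot: [0.0, 0.998, 0.065, 0.002]
contact_force: [-0.6, 1.4, -1.0]
width: 0.0368
```

```bash
cat >> h.py <<'E'
def tray():
    manip.get_image('top')
    for d in manip.masks_of('tray','top')[:1]:
        r=cv2.minAreaRect(np.argwhere(d['pixels'])[:,::-1].astype(np.float32));print('tray',round(d['p'],2),np.round(d['extent']),np.round(r[2]),unproj('top',[r[0]],.03)[0].round(3))
E
python3 -c "
from h import *
go(.594,-.358,.096,7.2);tray()
a=manip.get_image('scene')[...,::-1]
cv2.imwrite('pics/j.png',cv2.resize(a[110:290,20:285],None,fx=2.6,fy=2.6,interpolation=2))"
```

```text
at [ 0.597  -0.3643  0.1887] turn [ 0.03 -0.26  0.27] shift_mm [-2.2 -6.6 92.7] n 3 per row [-0.7 -2.2 30.9] | t 24.1 F [-0.6  1.4 -1. ] w 0.0368
tray 0.96 [364. 158. 421. 250.] 78.0 [ 0.526 -0.369  0.03 ]
```

View pics/j.png

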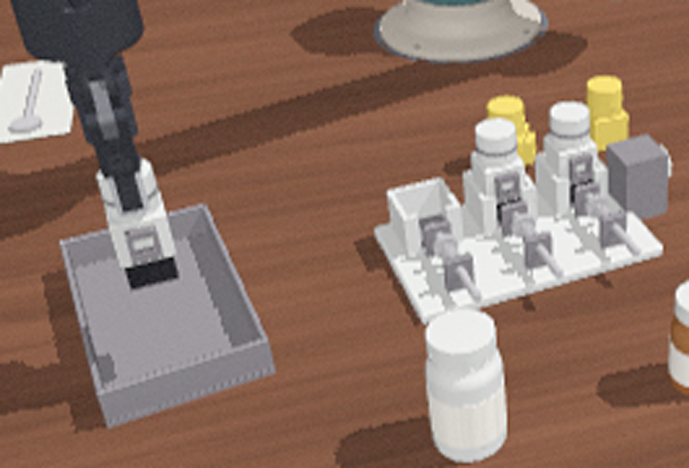

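Cartridge 0 is in hand above the tray at crop (140,230), and bay 0 is empty. Lowering it.

Request:
{"op": "send_rows", "data": {"plan": [{"linear":[-0.002,-0.006,0.01],"delta_rot":[0,-0.2,0],"fingers":0.02},{"linear":[0,0,0.025],"delta_rot":[0,0,0],"fingers":0.02},{"linear":[0,0,0.025],"delta_rot":[0,0,0],"fingers":0.02},{"linear":[0,0,0.014],"delta_rot":[0,0,0],"fingers":0.02},{"linear":[0,0,0],"delta_rot":[0,0,0],"fingers":0.02}]}}

```text
clock: 24.65
position: [0.5928, -0.3499, 0.1174]
ee_rot: [0.001, 0.998, 0.068, 0.002]
contact_force: [0.3, 0.0, -1.4]
width: 0.0368
```

```bash
python3 -c "
from h import *
go(.594,-.358,.096,7.2)"
```

```text
at [ 0.5928 -0.3499  0.1174] turn [ 0.11 -0.25  0.65] shift_mm [ 0.2  8.2 21.4] n 1 per row [ 0.2  8.2 21.4] | t 24.6 F [ 0.3  0.  -1.4] w 0.0368
```

Request:
{"op": "send_rows", "data": {"plan": [{"linear":[0,0.006,0.008],"delta_rot":[0,0,0],"fingers":0.02},{"linear":[0,0,0.009],"delta_rot":[0,0,0],"fingers":0.02},{"linear":[0,0,0.002],"delta_rot":[0,0,0],"fingers":0.02},{"linear":[0,0,0],"delta_rot":[0,0,0],"fingers":0.02}]}}

```text
clock: 24.98
position: [0.5941, -0.3538, 0.0999]
ee_rot: [0.001, 0.998, 0.07, 0.003]
contact_force: [-0.5, 0.1, -0.6]
width: 0.0367
```

```bash
python3 -c "
from h import *
go(.594,-.358,.096,7.2)"
```

```text
at [ 0.5941 -0.3538  0.0999] turn [ 0.19 -0.36  0.82] shift_mm [-0.6  4.1  3.9] n 1 per row [-0.6  4.1  3.9] | t 25.0 F [-0.5  0.1 -0.6] w 0.0367
```

Request:
{"op": "send_rows", "data": {"plan": [{"linear":[0,0,0.003],"delta_rot":[0,-0.3,0.7],"fingers":0.02},{"linear":[0,0,0],"delta_rot":[0,0,0],"fingers":0.02},{"linear":[0,0,0],"delta_rot":[0,0,0],"fingers":0.042},{"linear":[0,0,0],"delta_rot":[0,0,0],"fingers":0.055},{"linear":[0,0,0],"delta_rot":[0,0,0],"fingers":0.055},{"linear":[0,0,-0.01],"delta_rot":[0,0,0],"fingers":0.055},{"linear":[0,0,-0.03],"delta_rot":[0,0,0],"fingers":0.055},{"linear":[0,0,-0.03],"delta_rot":[0,0,0],"fingers":0.06},{"linear":[0,0,-0.02],"delta_rot":[0,0,0],"fingers":0.06},{"linear":[0,0,0],"delta_rot":[0,0,0],"fingers":0.06}]}}

```text
clock: 25.82
position: [0.5949, -0.3544, 0.1951]
ee_rot: [0.003, 0.998, 0.063, 0.002]
contact_force: [0.6, -0.6, 1.9]
width: 0.06
```

```bash
python3 -c "
from h import *
x,y=mw(-.04,0);print(x,y)
go(x,y,.18,7.2)"
```

```text
0.47961710014328274 -0.062226674741989174
at [ 0.5949 -0.3544  0.1951] turn [ 0.35 -0.21  0.01] shift_mm [ -77.7 -304.4   15.1] n 8 per row [ -9.7 -38.    1.9] | t 25.8 F [ 0.6 -0.6  1.9] w 0.06
```

Request:
{"op": "send_rows", "data": {"plan": [{"linear":[-0.0097,-0.038,0],"delta_rot":[0.3,-0.2,0],"fingers":0.06},{"linear":[-0.0097,-0.038,0],"delta_rot":[0,0,0],"fingers":0.06},{"linear":[-0.0097,-0.038,0],"delta_rot":[0,0,0],"fingers":0.06},{"linear":[-0.0097,-0.038,0],"delta_rot":[0,0,0],"fingers":0.06},{"linear":[-0.0097,-0.038,0],"delta_rot":[0,0,0],"fingers":0.06},{"linear":[-0.0097,-0.038,0],"delta_rot":[0,0,0],"fingers":0.06},{"linear":[-0.0097,-0.038,0],"delta_rot":[0,0,0],"fingers":0.06},{"linear":[-0.0097,-0.03,0],"delta_rot":[0,0,0],"fingers":0.06},{"linear":[0,0,0],"delta_rot":[0,0,0],"fingers":0.06},{"linear":[0,0,0],"delta_rot":[0,0,0],"fingers":0.06}]}}

```text
clock: 26.65
position: [0.475, -0.0623, 0.1929]
ee_rot: [0.003, 0.998, 0.06, 0.004]
contact_force: [0.3, -1.1, 0.0]
width: 0.0602
```

```bash
python3 -c "
from h import *
x,y=mw(-.04,0)
go(x,y,.108,7.2);tray()"
```

```text
at [ 0.475  -0.0623  0.1929] turn [ 0.42 -0.43 -0.3 ] shift_mm [ 4.6  0.5 84.9] n 3 per row [ 1.5  0.2 28.3] | t 26.6 F [ 0.3 -1.1  0. ] w 0.0602
tray 0.59 [362. 158. 427. 248.] 78.0 [ 0.526 -0.371  0.03 ]
```

Request:
{"op": "send_rows", "data": {"plan": [{"linear":[0.0045,0.002,0.01],"delta_rot":[0.4,-0.4,-0.3],"fingers":0.06},{"linear":[0,0,0.025],"delta_rot":[0,0,0],"fingers":0.06},{"linear":[0,0.001,0.02],"delta_rot":[0,0,0],"fingers":0.06},{"linear":[0,0,0.01],"delta_rot":[0,0,0],"fingers":0.06},{"linear":[0,0,0],"delta_rot":[0,0,0],"fingers":0.06}]}}

```text
clock: 27.17
position: [0.488, -0.0736, 0.1244]
ee_rot: [0.002, 0.998, 0.059, 0.003]
contact_force: [0.1, 0.3, 0.3]
width: 0.06
```

```bash
python3 -c "
from h import *
x,y=mw(-.04,0)
go(x,y,.108,7.2)"
```

```text
at [ 0.488  -0.0736  0.1244] turn [ 0.23 -0.38 -0.42] shift_mm [ -6.9 -12.3  16.4] n 1 per row [ -6.9 -12.3  16.4] | t 27.2 F [0.1 0.3 0.3] w 0.06
```

Request:
{"op": "send_rows", "data": {"plan": [{"linear":[-0.007,-0.012,0],"delta_rot":[0.2,-0.4,-0.4],"fingers":0.06},{"linear":[0,0,0],"delta_rot":[0,0,0],"fingers":0.06},{"linear":[0,0,0],"delta_rot":[0,0,0],"fingers":0.06}]}}

```text
clock: 27.42
position: [0.4808, -0.0645, 0.1227]
ee_rot: [-0.0, 0.998, 0.061, -0.002]
contact_force: [0.1, 0.2, 0.5]
width: 0.0601
```

```bash
python3 -c "
from h import *
x,y=mw(-.04,0)
go(x,y,.108,7.2)"
```

```text
at [ 0.4808 -0.0645  0.1227] turn [-0.03  0.17 -0.21] shift_mm [-0.9 -2.4 14.7] n 1 per row [-0.9 -2.4 14.7] | t 27.4 F [0.1 0.2 0.5] w 0.0601
```

Request:
{"op": "send_rows", "data": {"plan": [{"linear":[-0.001,-0.002,0.008],"delta_rot":[0,0,0],"fingers":0.06},{"linear":[0,0,0.006],"delta_rot":[0,0,0],"fingers":0.055},{"linear":[0,0,0],"delta_rot":[0,0,0],"fingers":0.045},{"linear":[0,0,0],"delta_rot":[0,0,0],"fingers":0.02},{"linear":[0,0,0],"delta_rot":[0,0,0],"fingers":0.02},{"linear":[0,0,0],"delta_rot":[0,0,0],"fingers":0.02},{"linear":[0,0,0],"delta_rot":[0,0,0],"fingers":0.02},{"linear":[0,0,0],"delta_rot":[0,0,0],"fingers":0.02}]}}

```text
clock: 28.08
position: [0.4808, -0.0628, 0.1097]
ee_rot: [0.001, 0.998, 0.061, 0.001]
contact_force: [-0.3, -0.1, -1.1]
width: 0.0368
```

```bash
python3 -c "
from h import *
x,y=mw(-.04,0)
go(x,y,.108,7.2)"
```

```text
at [ 0.4808 -0.0628  0.1097] turn [ 0.11 -0.08 -0.15] shift_mm [-1.1 -0.7  1.7] n 1 per row [-1.1 -0.7  1.7] | t 28.1 F [-0.3 -0.1 -1.1] w 0.0368
```

Request:
{"op": "send_rows", "data": {"plan": [{"linear":[0,0,-0.01],"delta_rot":[0,0,0],"fingers":0.02},{"linear":[0,0,-0.025],"delta_rot":[0,0,0],"fingers":0.02},{"linear":[0,0,-0.025],"delta_rot":[0,0,0],"fingers":0.02},{"linear":[0,0,-0.02],"delta_rot":[0,0,0],"fingers":0.02},{"linear":[0,0,0],"delta_rot":[0,0,0],"fingers":0.02},{"linear":[0,0,0],"delta_rot":[0,0,0],"fingers":0.02}]}}

```text
clock: 28.58
position: [0.4794, -0.0621, 0.1907]
ee_rot: [-0.0, 0.998, 0.061, -0.001]
contact_force: [-0.4, -0.2, -1.9]
width: 0.0367
```

```bash
python3 -c "
from h import *
go(.525,-.371,.19,7.2)"
```

```text
at [ 0.4794 -0.0621  0.1907] turn [-0.03  0.15 -0.17] shift_mm [  6.5 312.2   0.7] n 8 per row [ 0.8 39.   0.1] | t 28.6 F [-0.4 -0.2 -1.9] w 0.0367
```

Request:
{"op": "send_rows", "data": {"plan": [{"linear":[0.001,0.039,0],"delta_rot":[0,0,0],"fingers":0.02},{"linear":[0.001,0.039,0],"delta_rot":[0,0,0],"fingers":0.02},{"linear":[0.001,0.039,0],"delta_rot":[0,0,0],"fingers":0.02},{"linear":[0.001,0.039,0],"delta_rot":[0,0,0],"fingers":0.02},{"linear":[0.001,0.039,0],"delta_rot":[0,0,0],"fingers":0.02},{"linear":[0.001,0.039,0],"delta_rot":[0,0,0],"fingers":0.02},{"linear":[0,0.035,0],"delta_rot":[0,0,0],"fingers":0.02},{"linear":[0,0.02,0],"delta_rot":[0,0,0],"fingers":0.02},{"linear":[0,0.01,0],"delta_rot":[0,0,0],"fingers":0.02},{"linear":[0,0,0],"delta_rot":[0,0,0],"fingers":0.02},{"linear":[0,0,0],"delta_rot":[0,0,0],"fingers":0.02}]}}

```text
clock: 29.5
position: [0.5181, -0.3653, 0.1699]
ee_rot: [-0.009, 0.998, 0.064, -0.009]
contact_force: [-0.1, 0.5, -0.8]
width: 0.0369
```

```bash
python3 -c "
from h import *
go(.525,-.371,.19,7.2);tray()"
```

```text
at [ 0.5181 -0.3653  0.1699] turn [-1.1   1.02  0.09] shift_mm [  6.1   6.6 -20.1] n 1 per row [  6.1   6.6 -20.1] | t 29.5 F [-0.1  0.5 -0.8] w 0.0369
tray 0.87 [370. 160. 420. 250.] 81.0 [ 0.521 -0.381  0.03 ]
```

Request:
{"op": "send_rows", "data": {"plan": [{"linear":[0.006,0.006,0.01],"delta_rot":[-1.1,1.0,0],"fingers":0.02},{"linear":[0,0,0.02],"delta_rot":[0,0,0],"fingers":0.02},{"linear":[0,0,0.018],"delta_rot":[0,0,0],"fingers":0.02},{"linear":[0,0,0],"delta_rot":[0,0,0],"fingers":0.02},{"linear":[0,0,0],"delta_rot":[0,0,0],"fingers":0.02}]}}

```text
clock: 30.02
position: [0.5259, -0.3602, 0.1239]
ee_rot: [-0.0, 0.998, 0.068, 0.001]
contact_force: [-0.8, 0.5, -0.3]
width: 0.0367
```

```bash
python3 -c "
from h import *
go(.525,-.371,.0995,7.2)"
```

```text
at [ 0.5259 -0.3602  0.1239] turn [-0.01 -0.17  0.64] shift_mm [-2.2 10.6 24.4] n 1 per row [-2.2 10.6 24.4] | t 30.0 F [-0.8  0.5 -0.3] w 0.0367
```

Request:
{"op": "send_rows", "data": {"plan": [{"linear":[-0.002,0.01,0.008],"delta_rot":[0,0,0.6],"fingers":0.02},{"linear":[0,0,0.01],"delta_rot":[0,0,0],"fingers":0.02},{"linear":[0,0,0.004],"delta_rot":[0,0,0],"fingers":0.02},{"linear":[0,0,0],"delta_rot":[0,0,0],"fingers":0.02}]}}

```text
clock: 30.35
position: [0.5269, -0.3698, 0.1037]
ee_rot: [0.001, 0.998, 0.064, 0.003]
contact_force: [0.1, 0.3, -1.9]
width: 0.0367
```

```bash
python3 -c "
from h import *
go(.525,-.371,.0995,7.2)"
```

```text
at [ 0.5269 -0.3698  0.1037] turn [ 0.18 -0.36  0.15] shift_mm [-2.   1.   4.2] n 1 per row [-2.   1.   4.2] | t 30.4 F [ 0.1  0.3 -1.9] w 0.0367
```

Request:
{"op": "send_rows", "data": {"plan": [{"linear":[0,0,0.004],"delta_rot":[0,-0.3,0],"fingers":0.02},{"linear":[0,0,0],"delta_rot":[0,0,0],"fingers":0.02},{"linear":[0,0,0],"delta_rot":[0,0,0],"fingers":0.042},{"linear":[0,0,0],"delta_rot":[0,0,0],"fingers":0.053},{"linear":[0,0,0],"delta_rot":[0,0,0],"fingers":0.053},{"linear":[0,0,-0.01],"delta_rot":[0,0,0],"fingers":0.053},{"linear":[0,0,-0.03],"delta_rot":[0,0,0],"fingers":0.053},{"linear":[0,0,-0.03],"delta_rot":[0,0,0],"fingers":0.06},{"linear":[0,0,-0.02],"delta_rot":[0,0,0],"fingers":0.06},{"linear":[0,0,0],"delta_rot":[0,0,0],"fingers":0.06},{"linear":[0,0,0],"delta_rot":[0,0,0],"fingers":0.06}]}}

```text
clock: 31.27
position: [0.5274, -0.3706, 0.1979]
ee_rot: [0.003, 0.998, 0.064, 0.002]
contact_force: [0.3, -0.4, -0.5]
width: 0.06
```

```bash
python3 -c "
from h import *
x,y=mw(-.04,.075);print(x,y)
go(x,y,.19,7.2)"
```

```text
0.47019208500205306 0.012178762489355621
at [ 0.5274 -0.3706  0.1979] turn [ 0.35 -0.19  0.09] shift_mm [  -8.8 -386.9    7.9] n 10 per row [ -0.9 -38.7   0.8] | t 31.3 F [ 0.3 -0.4 -0.5] w 0.06
```

Request:
{"op": "send_rows", "data": {"plan": [{"linear":[-0.001,-0.0387,0],"delta_rot":[0.3,-0.2,0],"fingers":0.06},{"linear":[-0.001,-0.0387,0],"delta_rot":[0,0,0],"fingers":0.06},{"linear":[-0.001,-0.0387,0],"delta_rot":[0,0,0],"fingers":0.06},{"linear":[-0.001,-0.0387,0],"delta_rot":[0,0,0],"fingers":0.06},{"linear":[-0.001,-0.0387,0],"delta_rot":[0,0,0],"fingers":0.06},{"linear":[-0.001,-0.0387,0],"delta_rot":[0,0,0],"fingers":0.06},{"linear":[-0.001,-0.0387,0],"delta_rot":[0,0,0],"fingers":0.06},{"linear":[-0.001,-0.0387,0],"delta_rot":[0,0,0],"fingers":0.06},{"linear":[0,-0.03,0],"delta_rot":[0,0,0],"fingers":0.06},{"linear":[0,-0.02,0],"delta_rot":[0,0,0],"fingers":0.06},{"linear":[0,0,0],"delta_rot":[0,0,0],"fingers":0.06},{"linear":[0,0,0],"delta_rot":[0,0,0],"fingers":0.06}]}}

```text
clock: 32.27
position: [0.4654, -0.0014, 0.1869]
ee_rot: [-0.001, 0.998, 0.061, -0.005]
contact_force: [1.4, 0.3, 0.2]
width: 0.0597
```

```bash
python3 -c "
from h import *
x,y=mw(-.04,.075)
go(x,y,.15,7.2)"
```

```text
at [ 0.4654 -0.0014  0.1869] turn [-0.09  0.57 -0.21] shift_mm [  6.5 -12.8  36.9] n 1 per row [  6.5 -12.8  36.9] | t 32.3 F [1.4 0.3 0.2] w 0.0597
```

Request:
{"op": "send_rows", "data": {"plan": [{"linear":[0.006,-0.0125,0],"delta_rot":[0,0.5,0],"fingers":0.06},{"linear":[0,0,0.02],"delta_rot":[0,0,0],"fingers":0.06},{"linear":[0,0,0.02],"delta_rot":[0,0,0],"fingers":0.06},{"linear":[0,0,0],"delta_rot":[0,0,0],"fingers":0.06},{"linear":[0,0,0],"delta_rot":[0,0,0],"fingers":0.06}]}}

```text
clock: 32.68
position: [0.4712, 0.008, 0.145]
ee_rot: [0.001, 0.998, 0.06, -0.0]
contact_force: [0.5, 0.2, -0.1]
width: 0.0601
```

```bash
python3 -c "
from h import *
x,y=mw(-.04,.075)
go(x,y,.108,7.2)"
```

```text
at [0.4712 0.008  0.145 ] turn [ 0.08  0.02 -0.34] shift_mm [-0.5 -4.3 37. ] n 1 per row [-0.5 -4.3 37. ] | t 32.7 F [ 0.5  0.2 -0.1] w 0.0601
```

Request:
{"op": "send_rows", "data": {"plan": [{"linear":[0,-0.004,0.006],"delta_rot":[0,0,-0.3],"fingers":0.06},{"linear":[0,0,0.015],"delta_rot":[0,0,0],"fingers":0.06},{"linear":[0,0,0.01],"delta_rot":[0,0,0],"fingers":0.06},{"linear":[0,0,0.002],"delta_rot":[0,0,0],"fingers":0.06},{"linear":[0,0,0],"delta_rot":[0,0,0],"fingers":0.06}]}}

```text
clock: 33.1
position: [0.4738, 0.0091, 0.1131]
ee_rot: [0.002, 0.998, 0.061, 0.003]
contact_force: [0.1, 0.8, 0.2]
width: 0.0601
```

```bash
python3 -c "
from h import *
x,y=mw(-.04,.075)
go(x,y,.108,7.2)"
```

```text
at [0.4738 0.0091 0.1131] turn [ 0.2  -0.28 -0.25] shift_mm [-3.2 -3.5  5.1] n 1 per row [-3.2 -3.5  5.1] | t 33.1 F [0.1 0.8 0.2] w 0.0601
```

Request:
{"op": "send_rows", "data": {"plan": [{"linear":[-0.003,-0.003,0.004],"delta_rot":[0.2,-0.3,-0.2],"fingers":0.06},{"linear":[0,0,0],"delta_rot":[0,0,0],"fingers":0.045},{"linear":[0,0,0],"delta_rot":[0,0,0],"fingers":0.02},{"linear":[0,0,0],"delta_rot":[0,0,0],"fingers":0.02},{"linear":[0,0,0],"delta_rot":[0,0,0],"fingers":0.02},{"linear":[0,0,0],"delta_rot":[0,0,0],"fingers":0.02},{"linear":[0,0,0],"delta_rot":[0,0,0],"fingers":0.02},{"linear":[0,0,-0.01],"delta_rot":[0,0,0],"fingers":0.02},{"linear":[0,0,-0.025],"delta_rot":[0,0,0],"fingers":0.02},{"linear":[0,0,-0.025],"delta_rot":[0,0,0],"fingers":0.02},{"linear":[0,0,-0.025],"delta_rot":[0,0,0],"fingers":0.02},{"linear":[0,0,0],"delta_rot":[0,0,0],"fingers":0.02}]}}

```text
clock: 34.1
position: [0.4695, 0.0118, 0.1975]
ee_rot: [-0.0, 0.998, 0.062, -0.002]
contact_force: [0.9, 0.0, -1.0]
width: 0.0367
```

```bash
python3 -c "
from h import *
go(.456,-.385,.19,7.2)"
```

```text
at [0.4695 0.0118 0.1975] turn [-0.06  0.2  -0.05] shift_mm [-63.2 392.    7.5] n 10 per row [-6.3 39.2  0.7] | t 34.1 F [ 0.9  0.  -1. ] w 0.0367
```

Request:
{"op": "send_rows", "data": {"plan": [{"linear":[-0.0063,0.039,0],"delta_rot":[0,0,0],"fingers":0.02},{"linear":[-0.0063,0.039,0],"delta_rot":[0,0,0],"fingers":0.02},{"linear":[-0.0063,0.039,0],"delta_rot":[0,0,0],"fingers":0.02},{"linear":[-0.0063,0.039,0],"delta_rot":[0,0,0],"fingers":0.02},{"linear":[-0.0063,0.039,0],"delta_rot":[0,0,0],"fingers":0.02},{"linear":[-0.0063,0.039,0],"delta_rot":[0,0,0],"fingers":0.02},{"linear":[-0.0063,0.039,-0.005],"delta_rot":[0,0,0],"fingers":0.02},{"linear":[-0.0063,0.039,-0.005],"delta_rot":[0,0,0],"fingers":0.02},{"linear":[-0.0063,0.035,0],"delta_rot":[0,0,0],"fingers":0.02},{"linear":[-0.003,0.02,0],"delta_rot":[0,0,0],"fingers":0.02},{"linear":[0,0,0],"delta_rot":[0,0,0],"fingers":0.02},{"linear":[0,0,0],"delta_rot":[0,0,0],"fingers":0.02}]}}

```text
clock: 35.1
position: [0.4553, -0.3742, 0.1984]
ee_rot: [-0.003, 0.998, 0.066, -0.002]
contact_force: [-0.2, -0.3, -1.1]
width: 0.0368
```

```bash
python3 -c "
from h import *
go(.456,-.385,.14,7.2);tray()"
```

```text
at [ 0.4553 -0.3742  0.1984] turn [-0.39  0.18  0.36] shift_mm [-0.6 10.8 58.4] n 2 per row [-0.3  5.4 29.2] | t 35.1 F [-0.2 -0.3 -1.1] w 0.0368
tray 0.88 [368. 158. 425. 247.] 80.0 [ 0.522 -0.387  0.03 ]
```

Request:
{"op": "send_rows", "data": {"plan": [{"linear":[0,0.01,0.01],"delta_rot":[-0.4,0.2,0.3],"fingers":0.02},{"linear":[0,0.003,0.025],"delta_rot":[0,0,0],"fingers":0.02},{"linear":[0,0.003,0.022],"delta_rot":[0,0,0],"fingers":0.02},{"linear":[0,0,0.01],"delta_rot":[0,0,0],"fingers":0.02},{"linear":[0,0,0],"delta_rot":[0,0,0],"fingers":0.02}]}}

```text
clock: 35.62
position: [0.4593, -0.3811, 0.1308]
ee_rot: [-0.001, 0.998, 0.068, 0.001]
contact_force: [-0.6, -0.0, -0.8]
width: 0.0366
```

```bash
python3 -c "
from h import *
go(.456,-.385,.0985,7.2)"
```

```text
at [ 0.4593 -0.3811  0.1308] turn [-0.07 -0.14  0.57] shift_mm [-3.7  3.4 32.3] n 1 per row [-3.7  3.4 32.3] | t 35.6 F [-0.6 -0.  -0.8] w 0.0366
```

Request:
{"op": "send_rows", "data": {"plan": [{"linear":[-0.003,0.004,0.01],"delta_rot":[0,0,0.5],"fingers":0.02},{"linear":[0,0,0.011],"delta_rot":[0,0,0],"fingers":0.02},{"linear":[0,0,0.006],"delta_rot":[0,0,0],"fingers":0.02},{"linear":[0,0,0],"delta_rot":[0,0,0],"fingers":0.02}]}}

```text
clock: 35.95
position: [0.458, -0.3834, 0.1037]
ee_rot: [-0.0, 0.998, 0.065, 0.002]
contact_force: [0.6, -0.1, -0.8]
width: 0.0371
```

```bash
python3 -c "
from h import *
go(.456,-.385,.0985,7.2)"
```

```text
at [ 0.458  -0.3834  0.1037] turn [-0.01 -0.23  0.21] shift_mm [-2.1  1.4  5.2] n 1 per row [-2.1  1.4  5.2] | t 36.0 F [ 0.6 -0.1 -0.8] w 0.0371
```

Request:
{"op": "send_rows", "data": {"plan": [{"linear":[0,0,0.0045],"delta_rot":[0,-0.2,0],"fingers":0.02},{"linear":[0,0,0],"delta_rot":[0,0,0],"fingers":0.02},{"linear":[0,0,0],"delta_rot":[0,0,0],"fingers":0.042},{"linear":[0,0,0],"delta_rot":[0,0,0],"fingers":0.053},{"linear":[0,0,0],"delta_rot":[0,0,0],"fingers":0.053},{"linear":[0,0,-0.01],"delta_rot":[0,0,0],"fingers":0.053},{"linear":[0,0,-0.03],"delta_rot":[0,0,0],"fingers":0.053},{"linear":[0,0,-0.03],"delta_rot":[0,0,0],"fingers":0.053},{"linear":[0,0,-0.03],"delta_rot":[0,0,0],"fingers":0.05},{"linear":[-0.007,-0.037,-0.02],"delta_rot":[0,0,0],"fingers":0.05},{"linear":[-0.007,-0.037,0],"delta_rot":[0,0,0],"fingers":0.05},{"linear":[-0.007,-0.037,0],"delta_rot":[0,0,0],"fingers":0.05}]}}

```text
clock: 36.95
position: [0.4274, -0.2847, 0.2299]
ee_rot: [0.006, 0.998, 0.061, 0.005]
contact_force: [-0.3, 0.8, 0.9]
width: 0.05
```

Request:
{"op": "send_rows", "data": {"plan": [{"linear":[0,-0.038,0],"delta_rot":[0,0,0],"fingers":0.05},{"linear":[0,-0.038,0],"delta_rot":[0,0,0],"fingers":0.05},{"linear":[0,-0.038,0],"delta_rot":[0,0,0],"fingers":0.05},{"linear":[0,-0.038,0],"delta_rot":[0,0,0],"fingers":0.05},{"linear":[0,0,0],"delta_rot":[0,0,0],"fingers":0.05},{"linear":[0,0,0],"delta_rot":[0,0,0],"fingers":0.05}]}}

```text
clock: 37.45
position: [0.4047, -0.1221, 0.2359]
ee_rot: [0.008, 0.998, 0.062, 0.011]
contact_force: [0.7, -0.2, -0.4]
width: 0.0499
```

```bash
python3 -c "
from h import *
st();tray()
b=manip.get_image('top')[...,::-1].copy()
for e in manip.masks_of('tube','top'):
  r=cv2.minAreaRect(np.argwhere(e['pixels'])[:,::-1].astype(np.float32)); print(round(e['p'],2),np.round(e['extent']),np.round(r[0],1),np.round(r[2],1))
a=manip.get_image('scene')[...,::-1]
cv2.imwrite('pics/k.png',np.vstack([np.hstack([cv2.resize(b[195:245,130:210],None,fx=5,fy=5,interpolation=2),cv2.resize(a[140:190,285:365],None,fx=5,fy=5,interpolation=2)]),cv2.resize(np.hstack([b[130:255,335:450],a[165:290,30:145]]),None,fx=800/230,fy=2.7,interpolation=2)]))"
```

```text
{'clock': 37.45, 'qpos': [-0.4552, 0.0438, 1.849, -0.0036, 1.2214, -0.5782], 'position': [0.4047, -0.1221, 0.2359], 'ee_rot': [0.0082, 0.998, 0.0621, 0.011], 'contact_force': [0.6949, -0.1833, -0.3609], 'width': 0.0499}
tray 0.59 [368. 160. 430. 245.] 77.0 [ 0.523 -0.388  0.03 ]
0.81 [153. 248. 174. 294.] [162.2 270.1] 68.2
0.8 [148. 154. 187. 185.] [165.7 169.8] 50.2
0.63 [145. 209. 192. 233.] [166.1 221.3] 16.4
```

View pics/k.png

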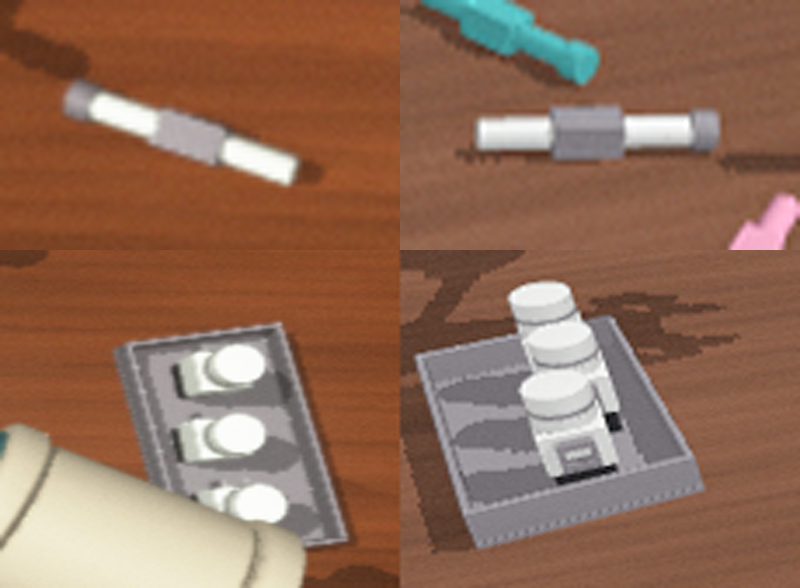

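Run:
```python
from h import *
f=lambda p,o,s:np.array(o)+(np.array(p)+.5)/s-.5
t=f([[297,169],[72,100],[191,137]],[130,195],5)
print("tube",unproj("top",t,.011).round(4).tolist(),unproj("top",t[2:],.022).round(4).tolist())
s=np.array([285,140])+(np.array([[477,135],[718,131],[588,132]])-[400,0])/5
s[:,0]=285+(np.array([477,718,588])-400)/5
print("scene",unproj("scene",s,.011).round(4).tolist())
def loc(P):
    c,s=np.cos(M[2]),np.sin(M[2]);d=np.array(P)[:,:2]-M[:2];return (d@np.array([[c,-s],[s,c]])).round(4).tolist()
q=f([[68,288],[165,283],[184,385],[80,395],[123,338]],[215,155],6.5)
print("block top",loc(unproj("top",q,.067)))
q=f([[53,312],[70,385],[60,347]],[215,155],6.5); print("ring",loc(unproj("top",q,.054)),loc(unproj("top",q,.045)))
# scene block top corners from i.png
q=np.array([[397,222],[455,207],[487,232],[430,250]])/4+[155,110]; print("scene block",loc(unproj("scene",q,.067)))
go(.448,.257,.15,-16)
```

```text
tube [[0.4324, 0.1986, 0.011], [0.4675, 0.327, 0.011], [0.4486, 0.2589, 0.011]] [[0.448, 0.2564, 0.022]]
scene [[0.4358, 0.1986, 0.011], [0.4747, 0.3268, 0.011], [0.4526, 0.2581, 0.011]]
block top [[0.0115, 0.1535], [0.0096, 0.1136], [-0.0331, 0.1098], [-0.0329, 0.1525], [-0.0113, 0.1329]]
ring [[0.0038, 0.1615], [-0.0273, 0.1571], [-0.0111, 0.1598]] [[0.0049, 0.1621], [-0.0265, 0.1577], [-0.0101, 0.1604]]
scene block [[-0.0273, 0.1112], [-0.0282, 0.1529], [0.0085, 0.1564], [0.0123, 0.1146]]
at [ 0.4052 -0.1246  0.2348] turn [ 0.73 -1.28 22.85] shift_mm [ -64.  -378.6   84.8] n 10 per row [ -6.4 -37.9   8.5] | t 37.7 F [-0.6 -0.4  0.1] w 0.0503
```

Request:
{"op": "send_rows", "data": {"plan": [{"linear":[0,0,0],"delta_rot":[0.3,-0.6,7],"fingers":0.05},{"linear":[0,0,0],"delta_rot":[0.3,-0.6,7],"fingers":0.05},{"linear":[0,0,0],"delta_rot":[0,0,7],"fingers":0.05},{"linear":[-0.0064,-0.038,0],"delta_rot":[0,0,0],"fingers":0.05},{"linear":[-0.0064,-0.038,0],"delta_rot":[0,0,0],"fingers":0.05},{"linear":[-0.0064,-0.038,0],"delta_rot":[0,0,0],"fingers":0.05},{"linear":[-0.0064,-0.038,0],"delta_rot":[0,0,0],"fingers":0.05},{"linear":[-0.0064,-0.038,0],"delta_rot":[0,0,0],"fingers":0.05},{"linear":[-0.0064,-0.038,0],"delta_rot":[0,0,0],"fingers":0.05},{"linear":[-0.0064,-0.038,0],"delta_rot":[0,0,0],"fingers":0.05},{"linear":[-0.0064,-0.038,0],"delta_rot":[0,0,0],"fingers":0.05},{"linear":[-0.0064,-0.038,0],"delta_rot":[0,0,0],"fingers":0.05}]}}

```text
clock: 38.7
position: [0.4566, 0.2106, 0.2294]
ee_rot: [0.006, 0.989, -0.151, 0.001]
contact_force: [1.8, -0.8, -0.2]
width: 0.0501
```

Request:
{"op": "send_rows", "data": {"plan": [{"linear":[-0.004,-0.02,0],"delta_rot":[0,0,0],"fingers":0.05},{"linear":[0,0,0],"delta_rot":[0,0,0],"fingers":0.05},{"linear":[0,0,0],"delta_rot":[0,0,0],"fingers":0.05}]}}

```text
clock: 38.95
position: [0.463, 0.2372, 0.2273]
ee_rot: [0.005, 0.989, -0.149, 0.0]
contact_force: [-0.2, 0.1, -0.7]
width: 0.0498
```

```bash
python3 -c "
from h import *
go(.449,.2575,.09,-16)"
```

```text
at [0.463  0.2372 0.2273] turn [ 0.54 -0.1  -1.18] shift_mm [-19.  -15.7 137.3] n 4 per row [-4.8 -3.9 34.3] | t 39.0 F [-0.2  0.1 -0.7] w 0.0498
```

Request:
{"op": "send_rows", "data": {"plan": [{"linear":[-0.018,-0.015,0.01],"delta_rot":[0.5,-0.1,-1.1],"fingers":0.05},{"linear":[0,0,0.03],"delta_rot":[0,0,0],"fingers":0.05},{"linear":[0,0,0.035],"delta_rot":[0,0,0],"fingers":0.05},{"linear":[0,0,0.035],"delta_rot":[0,0,0],"fingers":0.05},{"linear":[0,0,0.015],"delta_rot":[0,0,0],"fingers":0.05},{"linear":[0,0,0],"delta_rot":[0,0,0],"fingers":0.05},{"linear":[0,0,0],"delta_rot":[0,0,0],"fingers":0.05}]}}

```text
clock: 39.53
position: [0.4571, 0.2462, 0.0987]
ee_rot: [0.002, 0.989, -0.146, 0.002]
contact_force: [1.1, 0.3, -0.4]
width: 0.0501
```

```bash
python3 -c "
from h import *
go(.449,.2575,.03,-16)
manip.get_image('top')
for e in manip.masks_of('tube','top'):
  print(round(e['p'],2),np.round(e['extent']))
a=manip.get_image('scene')[...,::-1]
cv2.imwrite('pics/l.png',cv2.resize(a[100:200,285:385],None,fx=4,fy=4,interpolation=2))"
```

```text
at [0.4571 0.2462 0.0987] turn [ 0.15 -0.31 -0.82] shift_mm [-10.9  -8.6  68.7] n 2 per row [-5.5 -4.3 34.4] | t 39.5 F [ 1.1  0.3 -0.4] w 0.0501
0.84 [153. 154. 188. 181.]
0.6 [158. 250. 173. 293.]
0.53 [384. 168. 411. 184.]
```

View pics/l.png

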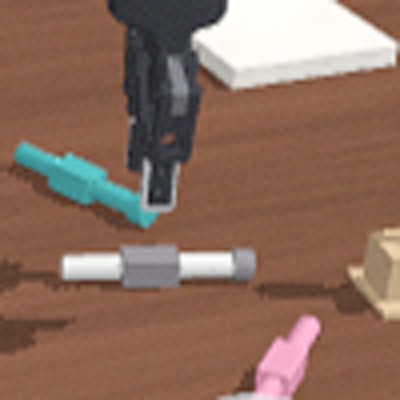

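The gripper is above the grey/white tube, whose grip is at crop (150,265). The turquoise and pink ones stay untouched.

Request:
{"op": "send_rows", "data": {"plan": [{"linear":[-0.0105,-0.0085,0],"delta_rot":[0.1,-0.3,-0.8],"fingers":0.05},{"linear":[0,0,0],"delta_rot":[0,0,0],"fingers":0.05},{"linear":[0,0,0.015],"delta_rot":[0,0,0],"fingers":0.05},{"linear":[0,0,0.015],"delta_rot":[0,0,0],"fingers":0.05},{"linear":[0,0,0],"delta_rot":[0,0,0],"fingers":0.05}]}}

```text
clock: 40.1
position: [0.4548, 0.2625, 0.0769]
ee_rot: [-0.005, 0.99, -0.138, 0.008]
contact_force: [-0.1, -0.3, -0.2]
width: 0.0497
```

```bash
python3 -c "
from h import *
go(.449,.2575,.03,-16)"
```

```text
at [0.4548 0.2625 0.0769] turn [-0.72 -0.88  0.15] shift_mm [-4.2  6.4 46.9] n 2 per row [-2.1  3.2 23.5] | t 40.1 F [-0.1 -0.3 -0.2] w 0.0497
```

Request:
{"op": "send_rows", "data": {"plan": [{"linear":[-0.004,0.006,0],"delta_rot":[-0.7,-0.9,0.1],"fingers":0.05},{"linear":[0,0,0.012],"delta_rot":[0,0,0],"fingers":0.05},{"linear":[0,0,0.01],"delta_rot":[0,0,0],"fingers":0.05},{"linear":[0,0,0],"delta_rot":[0,0,0],"fingers":0.05}]}}

```text
clock: 40.43
position: [0.45, 0.2591, 0.0581]
ee_rot: [-0.001, 0.991, -0.137, 0.001]
contact_force: [-1.1, -0.3, -2.0]
width: 0.05
```

```bash
python3 -c "
from h import *
go(.449,.2575,.03,-16)"
```

```text
at [0.45   0.2591 0.0581] turn [-0.13 -0.13  0.2 ] shift_mm [-0.5  1.8 28.1] n 1 per row [-0.5  1.8 28.1] | t 40.4 F [-1.1 -0.3 -2. ] w 0.05
```

Request:
{"op": "send_rows", "data": {"plan": [{"linear":[0,0.002,0.01],"delta_rot":[0,0,0.2],"fingers":0.05},{"linear":[0,0,0.01],"delta_rot":[0,0,0],"fingers":0.05},{"linear":[0,0,0.004],"delta_rot":[0,0,0],"fingers":0.05},{"linear":[0,0,0],"delta_rot":[0,0,0],"fingers":0.05},{"linear":[0,0,0],"delta_rot":[0,0,0],"fingers":0.05}]}}

```text
clock: 40.85
position: [0.4507, 0.2578, 0.0351]
ee_rot: [-0.002, 0.99, -0.139, 0.002]
contact_force: [0.6, -0.2, -0.1]
width: 0.0501
```

```bash
python3 -c "
from h import *
go(.449,.2575,.03,-16)"
```

```text
at [0.4507 0.2578 0.0351] turn [-0.22 -0.24  0.02] shift_mm [-1.5  0.7  5.1] n 1 per row [-1.5  0.7  5.1] | t 40.9 F [ 0.6 -0.2 -0.1] w 0.0501
```

Request:
{"op": "send_rows", "data": {"force": 80, "plan": [{"linear":[-0.0015,0,0.004],"delta_rot":[-0.2,-0.2,0],"fingers":0.05},{"linear":[0,0,0],"delta_rot":[0,0,0],"fingers":0.03},{"linear":[0,0,0],"delta_rot":[0,0,0],"fingers":0.01},{"linear":[0,0,0],"delta_rot":[0,0,0],"fingers":0.01},{"linear":[0,0,0],"delta_rot":[0,0,0],"fingers":0.01},{"linear":[0,0,0],"delta_rot":[0,0,0],"fingers":0.01},{"linear":[0,0,0],"delta_rot":[0,0,0],"fingers":0.01}]}}

```text
clock: 41.43
position: [0.45, 0.2588, 0.0324]
ee_rot: [-0.001, 0.99, -0.139, 0.001]
contact_force: [-0.9, 0.4, -1.3]
width: 0.0202
```

```bash
python3 -c "
from h import *
go(.449,.2575,.065,-16)"
```

```text
at [0.45   0.2588 0.0324] turn [-0.08 -0.13  0.05] shift_mm [ -0.6   1.6 -32.6] n 1 per row [ -0.6   1.6 -32.6] | t 41.4 F [-0.9  0.4 -1.3] w 0.0202
```

Request:
{"op": "send_rows", "data": {"plan": [{"linear":[0,0,-0.015],"delta_rot":[0,0,0],"fingers":0.01},{"linear":[0,0,-0.025],"delta_rot":[0,0,0],"fingers":0.01},{"linear":[0,0,-0.02],"delta_rot":[0,0,0],"fingers":0.01},{"linear":[0,0,0],"delta_rot":[0,0,-7],"fingers":0.01},{"linear":[0,0,0],"delta_rot":[0,0,-7],"fingers":0.01},{"linear":[0,0,0],"delta_rot":[0,0,-7],"fingers":0.01},{"linear":[0,0,0],"delta_rot":[0,0,-2],"fingers":0.01},{"linear":[0,0,0],"delta_rot":[0,0,0],"fingers":0.01}]}}

```text
clock: 42.1
position: [0.4492, 0.2584, 0.0947]
ee_rot: [-0.0, 0.998, 0.07, 0.001]
contact_force: [0.3, 0.1, -1.0]
width: 0.0203
```

```bash
python3 -c "
from h import *
x,y=mw(-.010,.25);print(x,y)
go(x,y,.0664,7.2)"
```

```text
0.4779625578983884 0.1895614554189854
at [0.4492 0.2584 0.0947] turn [ 0.   -0.06  0.78] shift_mm [19.9 71.9 28.3] n 2 per row [10.  36.  14.2] | t 42.1 F [ 0.3  0.1 -1. ] w 0.0203
```

Request:
{"op": "send_rows", "data": {"plan": [{"linear":[0.01,0.02,0],"delta_rot":[0,0,0.7],"fingers":0.01},{"linear":[0.01,0.03,0.01],"delta_rot":[0,0,0],"fingers":0.01},{"linear":[0,0.018,0.01],"delta_rot":[0,0,0],"fingers":0.01},{"linear":[0,0,0],"delta_rot":[0,0,0],"fingers":0.01},{"linear":[0,0,0],"delta_rot":[0,0,0],"fingers":0.01}]}}

```text
clock: 42.52
position: [0.4793, 0.1928, 0.0743]
ee_rot: [-0.001, 0.998, 0.062, 0.002]
contact_force: [0.5, -0.9, 0.2]
width: 0.0198
```

```bash
python3 -c "
from h import *
x,y=mw(-.010,.25)
go(x,y,.0664,7.2)"
```

```text
at [0.4793 0.1928 0.0743] turn [-0.07 -0.2  -0.14] shift_mm [-1.7  3.1  7.9] n 1 per row [-1.7  3.1  7.9] | t 42.5 F [ 0.5 -0.9  0.2] w 0.0198
```

Request:
{"op": "send_rows", "data": {"plan": [{"linear":[-0.0015,0.003,0.008],"delta_rot":[0,-0.2,0],"fingers":0.01},{"linear":[0,0,0],"delta_rot":[0,0,0],"fingers":0.01},{"linear":[0,0,0],"delta_rot":[0,0,0],"fingers":0.01}]}}

```text
clock: 42.77
position: [0.4778, 0.1909, 0.066]
ee_rot: [-0.001, 0.998, 0.061, -0.0]
contact_force: [0.1, 0.4, -0.8]
width: 0.0202
```

```bash
python3 -c "
from h import *
x,y=mw(-.010,.25)
go(x,y,.0664,7.2)
a=manip.get_image('scene')[...,::-1];b=manip.get_image('top')[...,::-1]
i=cv2.resize(a[130:200,240:320],None,fx=5,fy=5,interpolation=2);j=cv2.resize(b[180:250,180:260],None,fx=5,fy=5,interpolation=2)
cv2.imwrite('pics/m.png',np.hstack([i,j]))
for n,o,k in(('scene',[240,130],0),('top',[180,180],400)):
  for P in([-.01,.1605,.045],[-.01,.189,.045],[-.01,.189,.053]): print(n,P,((proj(n,[*mw(P[0],P[1]),P[2]])[0]-o)*5).round()+[k,0])
"
```

```text
at [0.4778 0.1909 0.066 ] turn [-0.13  0.02 -0.21] shift_mm [ 0.   1.3 -0.4] n 1 per row [ 0.   1.3 -0.4] | t 42.8 F [ 0.1  0.4 -0.8] w 0.0202
scene [-0.01, 0.1605, 0.045] [173. 209.]
scene [-0.01, 0.189, 0.045] [221. 196.]
scene [-0.01, 0.189, 0.053] [222. 183.]
top [-0.01, 0.1605, 0.045] [619. 140.]
top [-0.01, 0.189, 0.045] [567. 145.]
top [-0.01, 0.189, 0.053] [565. 143.]
```

View pics/m.png

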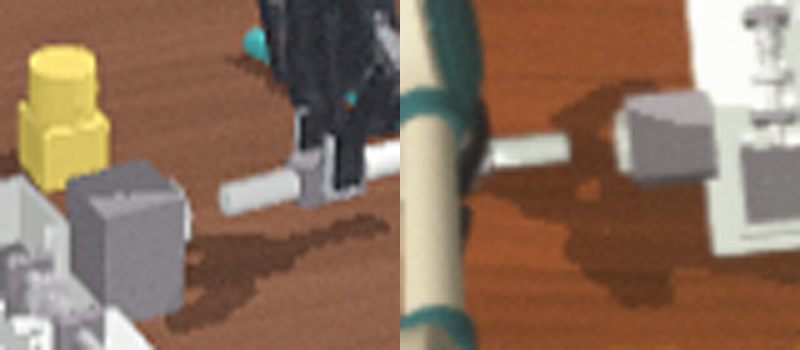

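Tip and ring line up in both views: in top, the tube line extrapolates to (623,143) against the ring at (623,142). Advancing.

Request:
{"op": "send_rows", "data": {"plan": [{"linear":[0,0.008,0],"delta_rot":[0,0,0],"fingers":0.01},{"linear":[0,0.008,0],"delta_rot":[0,0,0],"fingers":0.01},{"linear":[0,0.006,0],"delta_rot":[0,0,0],"fingers":0.01},{"linear":[0,0,0],"delta_rot":[0,0,0],"fingers":0.01}]}}

```text
clock: 43.2
position: [0.4805, 0.1686, 0.0667]
ee_rot: [-0.001, 0.998, 0.063, 0.0]
contact_force: [0.9, -0.2, -0.4]
width: 0.0201
```

```bash
python3 -c "
from h import *
x,y=mw(-.010,.1865)
go(x,y,.0664,7.2)"
```

```text
at [0.4805 0.1686 0.0667] turn [-0.12 -0.06  0.02] shift_mm [ 0.1 42.4  0.3] n 2 per row [ 0.1 21.2  0.2] | t 43.2 F [ 0.9 -0.2 -0.4] w 0.0201
```

Request:
{"op": "send_rows", "data": {"plan": [{"linear":[0,0.005,0],"delta_rot":[0,0,0],"fingers":0.01},{"linear":[0,0.005,0],"delta_rot":[0,0,0],"fingers":0.01},{"linear":[0,0.005,0],"delta_rot":[0,0,0],"fingers":0.01},{"linear":[0,0,0],"delta_rot":[0,0,0],"fingers":0.01}]}}

```text
clock: 43.53
position: [0.4822, 0.1522, 0.0669]
ee_rot: [-0.002, 0.998, 0.062, 0.0]
contact_force: [0.4, 0.3, -0.6]
width: 0.0198
```

```bash
python3 -c "
from h import *
x,y=mw(-.010,.1865)
go(x,y,.0664,7.2)"
```

```text
at [0.4822 0.1522 0.0669] turn [-0.22 -0.03 -0.12] shift_mm [ 0.5 25.9  0.5] n 1 per row [ 0.5 25.9  0.5] | t 43.5 F [ 0.4  0.3 -0.6] w 0.0198
```

Request:
{"op": "send_rows", "data": {"plan": [{"linear":[0,0.006,0],"delta_rot":[0,0,0],"fingers":0.01},{"linear":[0,0.006,0],"delta_rot":[0,0,0],"fingers":0.01},{"linear":[0,0.006,0],"delta_rot":[0,0,0],"fingers":0.01},{"linear":[0,0.006,0],"delta_rot":[0,0,0],"fingers":0.01},{"linear":[0,0.004,0],"delta_rot":[0,0,0],"fingers":0.01}]}}

```text
clock: 43.95
position: [0.4856, 0.1301, 0.0667]
ee_rot: [-0.01, 0.998, 0.058, 0.001]
contact_force: [-0.2, 5.3, -0.2]
width: 0.02
```

```bash
python3 -c "
from h import *
x,y=mw(-.010,.1865)
go(x,y,.0664,7.2)"
```

```text
at [0.4856 0.1301 0.0667] turn [-1.13 -0.15 -0.56] shift_mm [-0.   3.5  0.3] n 1 per row [-0.   3.5  0.3] | t 44.0 F [-0.2  5.3 -0.2] w 0.02
```

Through the jaws. I'll press on until the force shows the bottom.

Request:
{"op": "send_rows", "data": {"plan": [{"linear":[0,0.006,0],"delta_rot":[-0.7,0,-0.4],"fingers":0.01},{"linear":[0,0.006,0],"delta_rot":[-0.3,0,0],"fingers":0.01},{"linear":[0,0.006,0],"delta_rot":[0,0,0],"fingers":0.01}]}}

```text
clock: 44.2
position: [0.4866, 0.1213, 0.0667]
ee_rot: [-0.012, 0.998, 0.055, 0.001]
contact_force: [-3.6, 34.8, 2.3]
width: 0.0201
```

```bash
python3 -c "
from h import *
x,y=mw(-.010,.1865)
go(x,y,.0664,7.2)"
```

```text
at [0.4866 0.1213 0.0667] turn [-1.38 -0.21 -0.85] shift_mm [-0.  -5.3  0.3] n 1 per row [-0.  -5.3  0.3] | t 44.2 F [-3.6 34.8  2.3] w 0.0201
```

Request:
{"op": "send_rows", "data": {"plan": [{"linear":[0,0,0],"delta_rot":[0,0,0],"fingers":0.01},{"linear":[0,0,0],"delta_rot":[0,0,0],"fingers":0.01},{"linear":[0,0,0],"delta_rot":[0,0,0],"fingers":0.03},{"linear":[0,0,0],"delta_rot":[0,0,0],"fingers":0.045},{"linear":[0,0,0],"delta_rot":[0,0,0],"fingers":0.045},{"linear":[0,0,0],"delta_rot":[0,0,0],"fingers":0.045},{"linear":[0,0,-0.01],"delta_rot":[0,0,0],"fingers":0.045},{"linear":[0,0,-0.03],"delta_rot":[0,0,0],"fingers":0.045},{"linear":[0,0,-0.04],"delta_rot":[0,0,0],"fingers":0.045},{"linear":[0,0,-0.04],"delta_rot":[0,0,0],"fingers":0.045},{"linear":[-0.02,-0.03,-0.03],"delta_rot":[0,0,0],"fingers":0.045},{"linear":[-0.03,-0.03,0],"delta_rot":[0,0,0],"fingers":0.045}]}}

```text
clock: 45.2
position: [0.4389, 0.1637, 0.2192]
ee_rot: [-0.01, 0.999, 0.052, 0.002]
contact_force: [0.5, 1.8, 0.1]
width: 0.0451
```

Request:
{"op": "send_rows", "data": {"plan": [{"linear":[-0.035,0,0],"delta_rot":[0,0,0],"fingers":0.045},{"linear":[-0.035,0,0],"delta_rot":[0,0,0],"fingers":0.045},{"linear":[-0.02,0,0],"delta_rot":[0,0,0],"fingers":0.045},{"linear":[0,0,0],"delta_rot":[0,0,0],"fingers":0.045},{"linear":[0,0,0],"delta_rot":[0,0,0],"fingers":0.045}]}}

```text
clock: 45.62
position: [0.3426, 0.1568, 0.2221]
ee_rot: [-0.011, 0.998, 0.054, 0.005]
contact_force: [0.7, -0.8, -0.4]
width: 0.0447
```

```bash
python3 -c "
from h import *
st()
a=manip.get_image('scene')[...,::-1];b=manip.get_image('top')[...,::-1]
i=cv2.resize(a[130:200,240:320],None,fx=5,fy=5,interpolation=2);j=cv2.resize(b[180:250,180:260],None,fx=5,fy=5,interpolation=2)
k=cv2.resize(a[60:290,20:440],(400,220));l=cv2.resize(b[90:290,70:450],(400,220))
cv2.imwrite('pics/n.png',np.vstack([np.hstack([i,j]),np.hstack([k,l])]))
"
```

```text
{'clock': 45.6167, 'qpos': [0.2254, -0.0139, 1.9448, 0.0218, 1.1964, 0.109], 'position': [0.3426, 0.1568, 0.2221], 'ee_rot': [-0.0112, 0.9984, 0.0543, 0.0054], 'contact_force': [0.7144, -0.7837, -0.4447], 'width': 0.0447}
```

View pics/n.png

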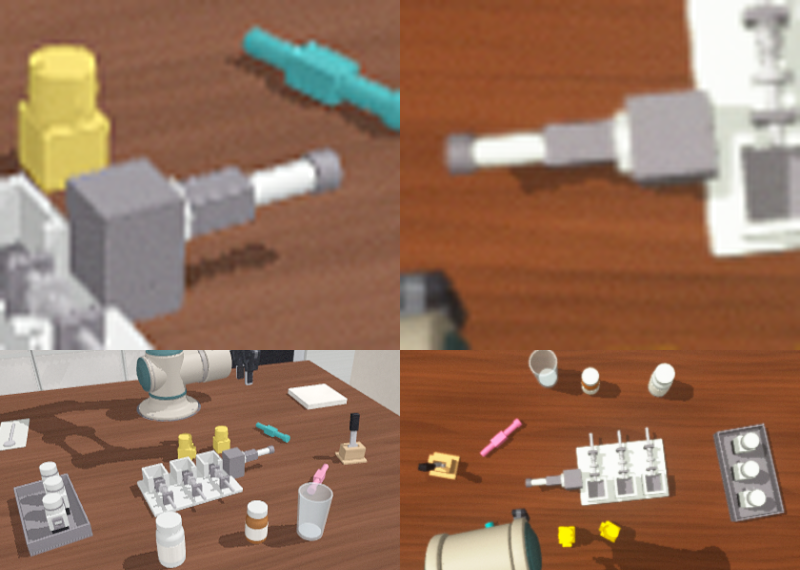

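Run:
```python
from h import *
def loc(P):
    c,s=np.cos(M[2]),np.sin(M[2]);d=np.array(P)[:,:2]-M[:2];return (d@np.array([[c,-s],[s,c]])).round(4).tolist()
q=np.array([[445,154],[475,152],[545,145],[613,140],[614,140],[629,140],[714,135]])-[400,0]
print("top cap end,cap/tube,grip out,grip in,ring,block,block back",loc(unproj("top",q/5+[180,180],.045)))
q=np.array([[341,170],[316,175],[252,190],[192,210]]); print("scene",loc(unproj("scene",q/5+[240,130],.045)))
```

```text
top cap end,cap/tube,grip out,grip in,ring,block,block back [[-0.0085, 0.2555], [-0.009, 0.2391], [-0.009, 0.2009], [-0.0099, 0.1637], [-0.01, 0.1632], [-0.0108, 0.155], [-0.0126, 0.1086]]
scene [[-0.0061, 0.2591], [-0.0074, 0.2445], [-0.0086, 0.2065], [-0.0045, 0.1689]]
```

```bash
python3 -c "
from h import *
print(manip.sign_off())"
```

```text
the job is handed in; nothing more can be done
None
```

The job is done and handed in at about 46 s of the 210 s. One point is not fully confirmed: that the tube is at the very bottom of its bore.

- **Cartridges:** All three bays were occupied. I drew back each bar with the fork only, and the pictures showed all three cartridges up before I lifted any. The last picture shows them standing upright in the grey tray.
- **Fork:** It went back into its stand before the cartridges were lifted out. The last picture shows it still upright there.
- **Tube:** I pushed the grey and white tube in last. It passed the jaws at about 5 N, then stopped hard at about 35 N. Afterwards its grip sat at the collet ring, and it stayed put when I let go.
- **Tube depth, unconfirmed:** My picture measurements put the tube's tip within about 2 mm of the bottom if the mouth is at the ring's face. If the mouth is at the block's end face, it could be about 5 mm short. I did not push a second time because I was close to the turn limit.
- **Other things:** The glass, the two bottles and the pink, turquoise and yellow look-alikes were never touched, and the last picture shows them in place. The tray measured 1 to 2 cm off its first position later on. That may be the knock you warned of or the arm hiding part of it, and the cartridges are inside it either way.

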